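Index the flange and lock it with the bolt

ROBOT

A 6-joint arm with a two-finger parallel gripper is mounted at the origin on a cart in front of the work surface, level with it; the furniture and walls round the work are solid. World frame = base frame: x ahead of the robot, y to its left, z up, the work surface at z = 0. Lengths are in m, angles in rad, forces in N, time in s.
With the tool pointing down it reaches from about 0.25 to 0.725 m from the base axis. Payload 4 kg.
Tool frame: the origin (TCP) lies at the very end of the fingers, on their centre line; the grasp point (between the pads) lies 19 mm behind it; z points along the fingers, y is the direction in which the jaws open and shut (so a half turn about z gives the same grasp; the last joint's range is limited). The gripper opens to 85 mm and grips with 20 to 120 N. Pads are 22 mm wide; open, the fingers measure 114 mm over their backs; the gripper's body (76 mm by 85 mm) begins 54 mm behind the grasp point. The pads swing forward as they close: fully open they stand 13 mm farther back than shut.
Start: joints at [-1.245, 0.241, 0.005, 1.335, 0, 1.571], TCP at [0.16, -0.474, 0.231] pointing down, gripper open.
Joint ranges: [-2.72, 2.72], [-1.05, 1.87], [-1.09, 1.28], [-1.99, 2.15], [-1.42, 1.44], [-3.14, 3.14]. Speed limits (rad/s): [2.79, 2.79, 3.14, 3.14, 3.14, 3.14].

INTERFACE

Orientations are given as a unit quaternion [x, y, z, w].
In Python, from workcell import bot gives the robot as it stands.
- The arm moves only by the shell command python3 -m crank 'ROWS'. ROWS is JSON, a list that holds one entry, the list of rows, each a list of 5 numbers: the shift along the tool's x, y, z in mm, then the turn about the tool's z in degrees, then the closure in counts, from 0 (fully open) to 255 (shut). In form: [[[tx, ty, tz, turn, grip], ...]]. A call has 1 to 12 rows; each row shifts and turns the pose as measured when the row begins, along the tool's axes as they then stand; what a row does not reach is not made up. A row lasts 1/8 s, in which the tool goes at most 62.5 mm and 10.7 degrees, less where a joint would pass 70% of its speed; a pose out of reach is approached as far as the arm can. A call is refused whole if a number of a shift passes 62.5 or a number of a turn 10.7, either way. A call with a gripper value outside its range is refused whole. The fingers move at their own pace and stop on an object; the grip force is fixed at half the most. Time passes only in rows, so rows that do not move let the fingers close. It gives the time, the measured TCP pose, the force and the opening at its end, in the units of the state.
- bot.get_obs(): the state, without advancing time (a new reading comes with each control period).
- bot.camera(name): name is "side" or "top" or "wrist"; returns a dict with "img" (384x512x3 uint8, blue, green, red), "depth" (384x512 float32, m along the optical axis (not along the pixel's ray), 0 where there is no reading), "fx", "fy", "cx", "cy" (pixels), "R" (3x3) and "t" (3): a world point X has camera coordinates R X + t; the wrist camera has in their place "T_tool_cam" (4x4, takes a point from camera to tool coordinates, whose origin is the TCP and whose axes are the flange's). Camera axes: x right, y down, z forward; pixel columns grow to the right and rows downward; lengths in m; the calibration is good to about 2 mm. A picture is of the moment at which its call begins: read the wrist's pose just before it.
- bot.job_done(): hands the job in, once; it reports no verdict.
The state is a dict: "clock": time; "joint_pos": joint angles; "joint_vel": joint speeds; "tau": joint torques, N m; "eef_pos": TCP position; "tool_rot": TCP orientation; "ft_force": force on the tool from outside, world axes, zero at the start; "ft_torque": the same for the moment, N m; "grip_width": finger opening in m.
Only numpy, scipy, OpenCV 4.12 (cv2) and the standard library are available. Lean on these libraries where they do the work, as an engineer would, in place of code of your own. Each camera call takes 0.05 s, during which the arm holds its last target.

TASK

Turn the round steel flange on its spigot by pushing gently against the studs near its edge (do not grip or lift it; never more than about 15 N) until the notch in its rim faces the tongue of the sliding lock bolt, with the bolt still drawn back. Then slide the bolt into the notch by its upright post and, once it is seated, press it home with a steady push of about 12 N for a second, never forcing it over 20 N, so that the flange stays locked when you let go. Do not disturb the collet, loupe and vial standing nearby.

Things in the scene. Friction and masses are not known exactly. Their poses are not given: they have to be found in the camera images.
- fixture: Fixed grey fixture. Origin on the flange's turning axis at worktop height, z up; its own -y points from the axis to the lock bolt. Round plate 104 mm across, 10 mm thick, with a foot 56 mm wide, 10 mm high, out to y = -135 mm; spigot 20 mm across in the middle, top at z = 31 mm. The bolt's guide (35 mm wide, up to z = 29 mm) spans y = -62 to -98 mm. A lathe stands left (+y) of it, a vice right.
- flange: Loose round steel flange, 100 mm across, about 0.6 kg, flat on the fixture, its bore over the spigot (0.8 mm play), free to turn either way (1 to 4 N at a stud). Origin: centre of its underside, 12 mm over the worktop; face 15 mm higher. Its rim notch lies on its own -y axis; three studs stand on its face near the edge. The notch faces the bolt when the flange's yaw equals the fixture's.
- notch (a point): Middle of the mouth of the flange's only rim notch, 50 mm from the flange centre along the flange's -y axis. The notch is open above and below, 13 mm wide at the mouth, 15 mm deep, tapering 12 degrees a side.
- stud0 (a point): Top centre of the stud 60 degrees counter-clockwise (from above) of the notch, 40 mm from the flange's centre. Each stud is an upright 10 mm rod, top 22 mm above the flange's face (49 mm over the worktop), with a 14 mm nut 5 mm high round its foot.
- stud1 (a point): Top centre of the like stud opposite the notch (180 degrees).
- stud2 (a point): Top centre of the like stud 60 degrees clockwise of the notch (300 degrees).
- lock_bolt: Steel bolt that slides towards the turning axis (fixture's +y) and stays where left (1.5 N friction). Origin: underside of the tongue's tip, on the centre line, 15 mm over the worktop. Bar 14 mm wide, 10 mm high; the tongue is 8 mm wide at the tip and tapers like the notch. It enters if the notch's middle is within about 2.5 mm of its line; its taper then centres the flange.
- bolt_travel (a joint): Slide of the lock bolt, m: 0 fully drawn back (tip 6 mm from the rim), growing towards the flange. It meets the rim at 0.006 if the notch is not in front; it is seated, stopped by the notch's flanks, at about 0.017 to 0.019.
- bolt_post (a point): Top centre of the bolt's upright post: 16 mm diameter, from 15 to 51 mm over the worktop, 57 mm behind the tip (113 mm from the turning axis when fully back). Pushed on its far side, or pinched, it moves the bolt.
- collet: Bystander: steel collet standing upright, 26 mm diameter, 37 mm tall; origin at its underside. Leave alone.
- loupe: Bystander: black eye loupe, 39 mm diameter, 33 mm tall; origin at its underside. Leave alone.
- vial: Bystander: corked glass vial, 24 mm diameter, 54 mm tall; origin at its underside. Leave alone.

How it is judged:
On the way, in this order (a step that is already met when the one before it is completed fails the run):
1. the flange stands still with its notch in front of the bolt (within 3.5 mm), the bolt still drawn back (not past 6 mm) (x of notch in the frame of fixture between -0.0035 and 0.0035 m and y of notch in the frame of fixture below -0.045 m and value of joint bolt_travel below 0.006 m and angular speed of flange below 0.1 rad/s), for 0.2 s.
2. the bolt is seated in the notch (past 15 mm) and pressed against the flange with more than 8 N (value of joint bolt_travel above 0.015 m and contact force between lock_bolt and flange above 8 N), for 0.3 s.
At the end, for the whole second after the job is handed in: The notch's mouth is within 2 mm of the bolt's line, the bolt is seated in it (travel over 15 mm), and the flange lies flat (within 3 mm) and still on the fixture (x of notch in the frame of fixture between -0.002 and 0.002 m and y of notch in the frame of fixture below -0.045 m and value of joint bolt_travel above 0.015 m and z of flange in the frame of fixture below 0.015 m and angular speed of flange below 0.05 rad/s); the robot touches nothing.
It fails at once if the bolt is forced against the flange with more than 30 N (contact force between lock_bolt and flange above 30 N).
It fails at once if the fingers push or squeeze the flange with more than 25 N (contact force between the fingers and flange above 25 N).
It fails at once if the flange is lifted more than 6 mm off the fixture (z of flange in the frame of fixture above 0.018 m).
It fails at once if the collet, loupe or vial is moved more than 20 mm (distance of any of collet, loupe, vial from where it was at the start of the episode above 0.02 m).
It also fails if it takes over 72 s, if anything falls off the work surface, if the arm or the gripper's body presses on something with over 40 N, if the wrist force passes 120 N, or if a joint passes its speed limit or range.

## Working session

There is one attempt and no reset: what is moved stays moved. The work goes in short steps, Python scripts to look and compute and a shell command to move; the robot and the scene stay as the last step left them, time stands still between calls to the robot, and variables do not carry over. Pictures are saved under pics/ and viewed, and the job is handed in when it is done.

```bash
ls; mkdir -p pics; python3 - <<'E'
from workcell import bot
import cv2,numpy as np
o=bot.get_obs(); print(o)
for n in ["side","top","wrist"]:
    c=bot.camera(n); cv2.imwrite(f"pics/{n}0.png",c["img"]); np.savez(f"pics/{n}0.npz",**{k:v for k,v in c.items()})
    print(n,{k:(np.round(v,4).tolist() if not k in("img","depth") else 0) for k,v in c.items()})
E
```

```text
pics
{'clock': 0.0, 'joint_pos': array([-1.24500399e+00,  2.41423476e-01,  3.70472031e-03,  1.33518522e+00,
       -2.82133897e-05,  1.57078889e+00]), 'joint_vel': array([-4.51520538e-04,  9.73053894e-04, -1.20441636e-03, -7.52880780e-04,
        8.86872745e-04, -9.78808560e-05]), 'tau': array([ 2.74388885e-04, -3.72321939e+01,  2.52405274e+01,  1.68928021e-02,
        4.82685550e-05, -1.50803029e-06]), 'eef_pos': array([ 0.15981807, -0.4730988 ,  0.23040026]), 'tool_rot': array([ 9.86760578e-01,  1.62180305e-01, -1.84821472e-04, -1.03758414e-03]), 'ft_force': array([-0.13751342,  0.14382113, -0.12923525]), 'ft_torque': array([-0.01575763, -0.0326856 , -0.01196075]), 'grip_width': 0.08562392947172821}
side {'img': 0, 'depth': 0, 'fx': 473.5974, 'fy': 473.5974, 'cx': 256.1302, 'cy': 193.653, 'R': [[-0.9843, -0.1752, 0.0232], [-0.1091, 0.499, -0.8597], [0.1391, -0.8487, -0.5103]], 't': [0.5002, 0.1162, 0.8629]}
top {'img': 0, 'depth': 0, 'fx': 371.7912, 'fy': 371.7912, 'cx': 253.5107, 'cy': 188.9696, 'R': [[-0.0293, -0.9995, -0.0115], [-0.9946, 0.0303, -0.0997], [0.1, 0.0085, -0.995]], 't': [0.0352, 0.5216, 0.8629]}
wrist {'img': 0, 'depth': 0, 'fx': 295.2688, 'fy': 295.2688, 'cx': 257.1924, 'cy': 192.3189, 'T_tool_cam': [[-0.0005, -0.9644, -0.2646, 0.0662], [1.0, -0.0003, -0.0008, -0.0001], [0.0007, -0.2646, 0.9644, -0.1436], [0.0, 0.0, 0.0, 1.0]]}
```

View pics/side0.png

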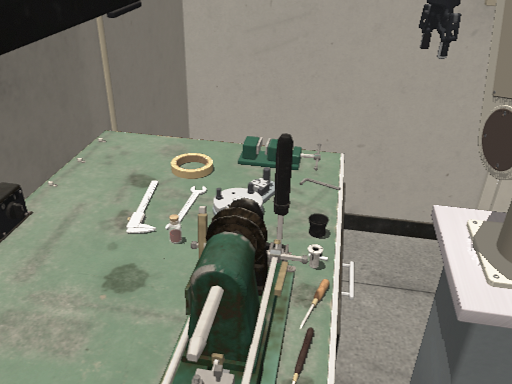

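View pics/top0.png

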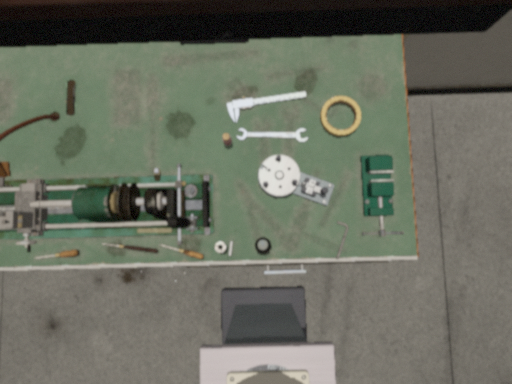

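```bash
python3 - <<'E'
import cv2
i=cv2.imread("pics/top0.png"); cv2.imwrite("pics/topc.png",cv2.resize(i[160:310,150:350],None,fx=4,fy=4,interpolation=cv2.INTER_CUBIC))
i=cv2.imread("pics/side0.png"); cv2.imwrite("pics/sidec.png",cv2.resize(i[100:250,100:300],None,fx=4,fy=4,interpolation=cv2.INTER_CUBIC))
E
```

```text
(no output)
```

View pics/topc.png

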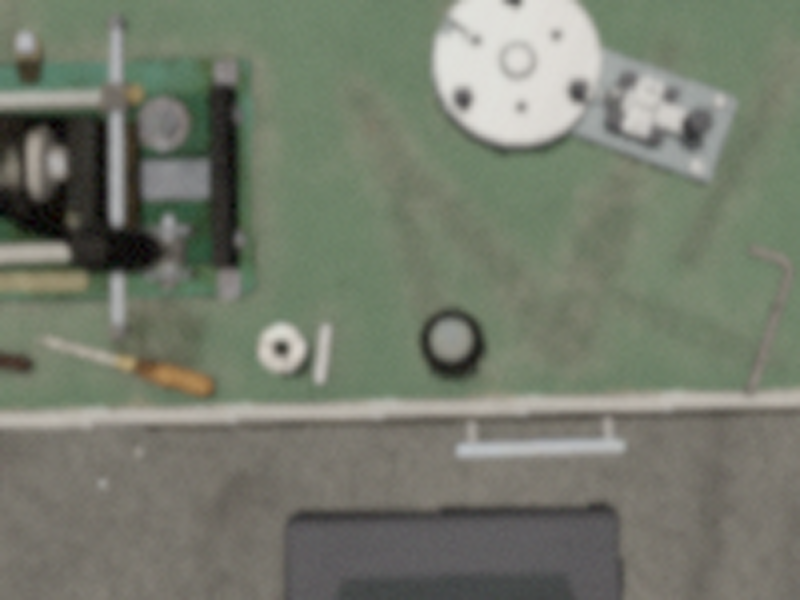

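View pics/sidec.png

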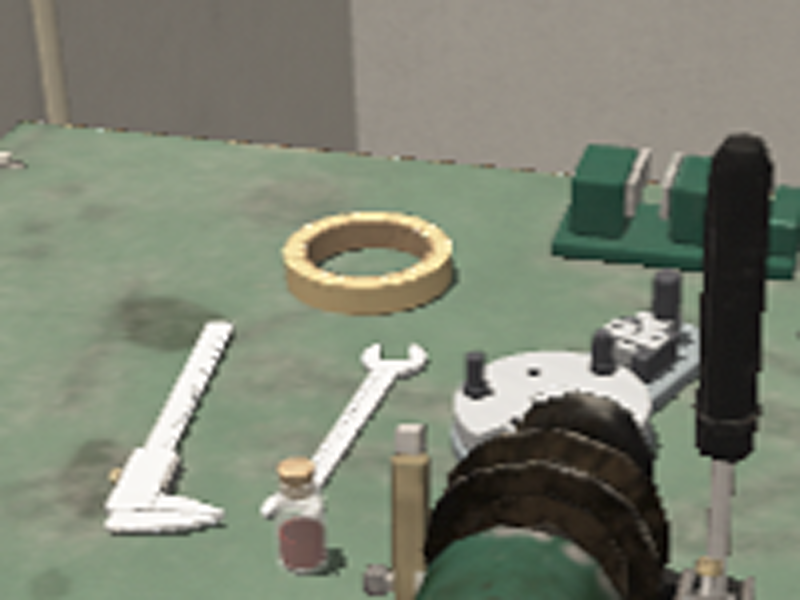

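View pics/wrist0.png

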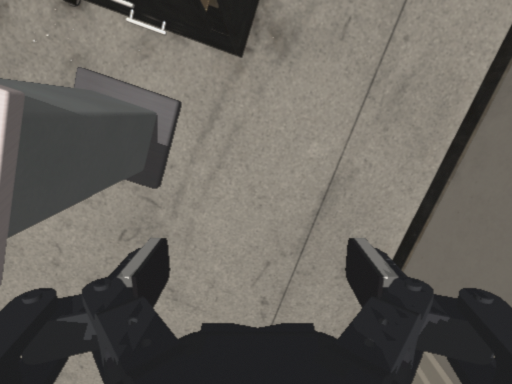

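```bash
cat > h.py <<'E'
import numpy as np,cv2
from scipy.spatial.transform import Rotation as Rn
def load(n): return dict(np.load(n))
def ray(c,u,v):
    d=np.array([(u-c["cx"])/c["fx"],(v-c["cy"])/c["fy"],1.0])
    if "R" in c: return -c["R"].T@c["t"], c["R"].T@d
    o=c["pose"]; T=c["T_tool_cam"]; Rt=Rn.from_quat(o[3:]).as_matrix()
    return Rt@T[:3,3]+o[:3], Rt@(T[:3,:3]@d)
def atz(c,u,v,z):
    p,d=ray(c,u,v); return p+d*(z-p[2])/d[2]
def proj(c,X):
    X=np.asarray(X,float)
    if "R" in c: q=c["R"]@X+c["t"]
    else:
        o=c["pose"]; T=c["T_tool_cam"]; Rt=Rn.from_quat(o[3:]).as_matrix()
        t=Rt.T@(X-o[:3]); q=T[:3,:3].T@(t-T[:3,3])
    return c["fx"]*q[0]/q[2]+c["cx"], c["fy"]*q[1]/q[2]+c["cy"]
def snap(name,out):
    from workcell import bot
    o=bot.get_obs(); c=bot.camera(name)
    c=dict(c); c["pose"]=np.r_[o["eef_pos"],o["tool_rot"]]
    if name!="wrist": c.pop("pose")
    np.savez(f"pics/{out}.npz",**c); cv2.imwrite(f"pics/{out}.png",c["img"]); return c,o
def crop(src,out,u0,v0,u1,v1,f):
    i=cv2.imread(f"pics/{src}.png"); cv2.imwrite(f"pics/{out}.png",cv2.resize(i[v0:v1,u0:u1],None,fx=f,fy=f,interpolation=cv2.INTER_CUBIC))
E
python3 - <<'E'
from h import *
crop("top0","topd",250,145,345,215,8)
c=load("pics/top0.npz")
def f(n,u,v,z): print(n,atz(c,u,v,z).round(4))
f("flange",279.5,175,.027)
f("s",150+463/4,160+97/4,.049);f("s",150+579/4,160+90/4,.049);f("s",150+513/4,160,.049)
f("post",150+697/4,160+125/4,.051)
f("collet",150+283/4,160+348/4,.037);f("loupe",150+452/4,160+340/4,.033)
f("vial",227,137,.054)
E
```

```text
flange [ 0.5541 -0.0437  0.027 ]
s [ 0.5303 -0.0095  0.049 ]
s [ 0.5324 -0.0771  0.049 ]
s [ 0.5867 -0.0406  0.049 ]
post [ 0.5096 -0.1444  0.051 ]
collet [0.3879 0.0997 0.037 ]
loupe [0.3895 0.0012 0.033 ]
vial [0.6443 0.0781 0.054 ]
```

View pics/topd.png

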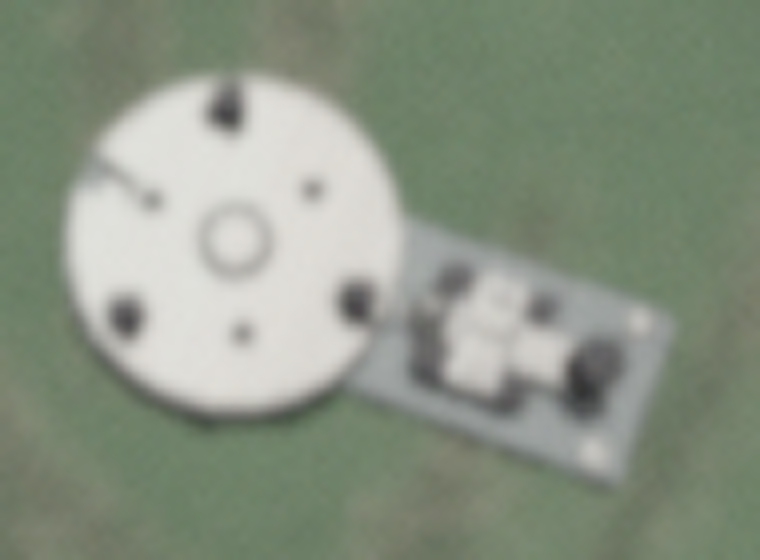

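```bash
python3 -m crank '[[[51,-28,0,0,0],[51,-28,0,0,0],[51,-28,0,0,0],[51,-28,0,0,0],[51,-28,0,0,0],[51,-28,0,0,0],[51,-28,0,0,0],[51,-28,0,0,0],[51,-28,0,0,0]]]'
```

```text
clock: 1.27
eef_pos: [0.5231, -0.0806, 0.2287]
tool_rot: [0.988, 0.157, -0.0, -0.001]
ft_force: [0.3, -0.0, -0.0]
grip_width: 0.0855
```

```bash
python3 -m crank '[[[0,0,0,-10.7,170],[0,0,0,-10.7,170],[0,0,0,-10.7,170],[0,0,0,-10.7,170],[0,0,0,-10.7,170],[0,0,0,-10.7,170],[0,0,0,-10.7,170],[0,0,0,-10.7,170],[0,0,0,-10.7,170],[0,0,0,-10.7,170],[0,0,0,-10.7,170],[0,0,0,-10.7,170]]]'
python3 - <<'E'
from h import *
c,o=snap("wrist","w1"); print(o["joint_pos"].round(3),o["eef_pos"],o["grip_width"],o["ft_force"])
R=Rn.from_quat(o["tool_rot"]).as_matrix(); print(np.degrees(np.arctan2(R[1,0],R[0,0])),R[:,2])
E
```

```text
clock: 2.78
eef_pos: [0.523, -0.0745, 0.2219]
tool_rot: [0.282, 0.959, -0.0, -0.007]
ft_force: [-0.3, 0.8, -0.2]
grip_width: 0.0282
[-0.143  0.312  0.077  1.349  0.002  0.429] [ 0.52296    -0.07454545  0.22192595] 0.02824038567015475 [-0.28375566  0.80326235 -0.17957123]
147.268581343277 [-0.01339976  0.0035865  -0.99990379]
```

View pics/w1.png

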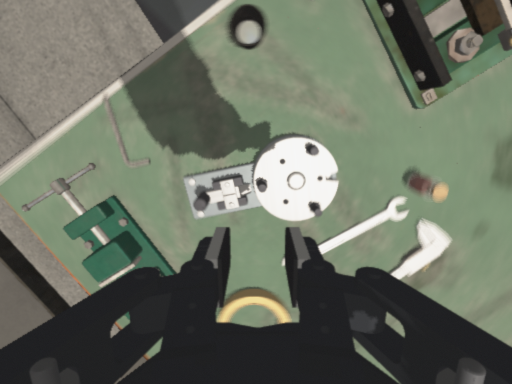

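```bash
python3 - <<'E'
from h import *
crop("w1","w1c",180,125,345,230,4.8)
E
```

```text
(no output)
```

View pics/w1c.png

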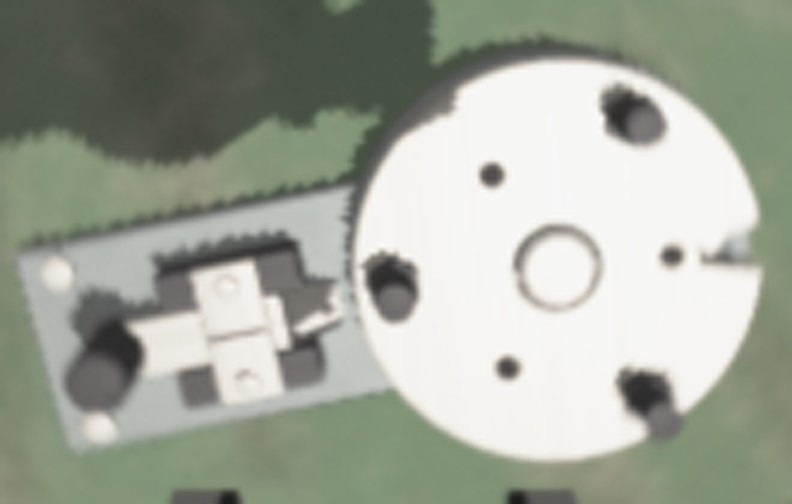

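```bash
python3 - <<'E'
from h import *
c=load("pics/w1.npz")
def g(u,v,z): return atz(c,180+u/4.8,125+v/4.8,z)
P=dict(ctr=g(558,268,.031),s1=g(397,300,.049),sU=g(640,122,.049),sL=g(662,418,.049),post=g(92,383,.051),notch=g(757,244,.027))
w=(P['s1']+P['sU']+P['sL'])/3
for k,v in P.items():
    d=v-P['ctr']; e=v-w; print(k,v.round(4),'r,ang from ctr',np.hypot(*d[:2]).round(4),np.degrees(np.arctan2(d[1],d[0])).round(1),'from studmean',np.hypot(*e[:2]).round(4),np.degrees(np.arctan2(e[1],e[0])).round(1))
E
```

```text
ctr [ 0.5531 -0.0415  0.031 ] r,ang from ctr 0.0 0.0 from studmean 0.0006 4.6
s1 [ 0.5351 -0.0764  0.049 ] r,ang from ctr 0.0393 -117.4 from studmean 0.039 -116.7
sU [ 0.5299 -0.0089  0.049 ] r,ang from ctr 0.04 125.5 from studmean 0.0397 124.8
sL [ 0.5927 -0.0393  0.049 ] r,ang from ctr 0.0397 3.2 from studmean 0.0402 3.2
post [ 0.5131 -0.1465  0.051 ] r,ang from ctr 0.1124 -110.9 from studmean 0.1122 -110.6
notch [0.5752 0.0023 0.027 ] r,ang from ctr 0.049 63.3 from studmean 0.0493 62.7
```

```bash
python3 -m crank '[[[0,0,0,-10.7,170],[0,0,0,-10.7,170],[0,0,0,-10.7,170],[0,0,0,-10.7,170],[0,0,0,-10.7,170],[0,0,0,-10.7,170],[0,0,0,-10.7,170],[0,0,0,-10.7,170],[0,0,0,-9,170],[0,0,0,0,170]]]'
cat >> h.py <<'E'
def to(x,y,z,psi=None):
    from workcell import bot
    o=bot.get_obs(); R=Rn.from_quat(o["tool_rot"]).as_matrix()
    d=R.T@(np.array([x,y,z])-o["eef_pos"]); p=np.degrees(np.arctan2(R[1,0],R[0,0]))
    print("pos",o["eef_pos"].round(4),"psi",p.round(2),"tool shift mm",(d*1000).round(1),"F",o["ft_force"].round(2),"w",round(o["grip_width"],4),"t",round(o["clock"],2))
    if psi is not None: print("turn",-((psi-p+180)%360-180))
    print("tilt",R[:,2].round(4))
E
python3 -c "
from h import *
to(0.5350,-0.0773,0.08,242.8)"
```

```text
clock: 4.08
eef_pos: [0.5208, -0.0743, 0.2184]
tool_rot: [-0.515, 0.857, 0.007, -0.008]
ft_force: [-1.3, -0.7, 0.1]
grip_width: 0.0283
pos [ 0.5208 -0.0743  0.2184] psi -118.0 tool shift mm [ -4.8 -16.9 138.1] F [-1.28 -0.71  0.06] w 0.0283 t 4.08
turn -0.7960443677153535
tilt [-0.021   0.0047 -0.9998]
```

```bash
python3 -m crank '[[[-1,-4,32,0,170],[-1,-4,32,0,170],[-1,-4,32,0,170],[-1,-4,32,0,170],[0,0,0,0,170]]]'
python3 -c "
from h import *
to(0.5350,-0.0773,0.038,242.8)
c,o=snap('wrist','w2')"
```

```text
clock: 4.7
eef_pos: [0.535, -0.0779, 0.0872]
tool_rot: [-0.506, 0.863, 0.007, -0.007]
ft_force: [-0.1, 0.6, 0.2]
grip_width: 0.0284
pos [ 0.535  -0.0779  0.0872] psi -119.25 tool shift mm [-0.8 -0.6 49.1] F [-0.13  0.63  0.17] w 0.0284 t 4.7
turn -2.0518662813419724
tilt [-0.0194  0.0044 -0.9998]
```

View pics/w2.png

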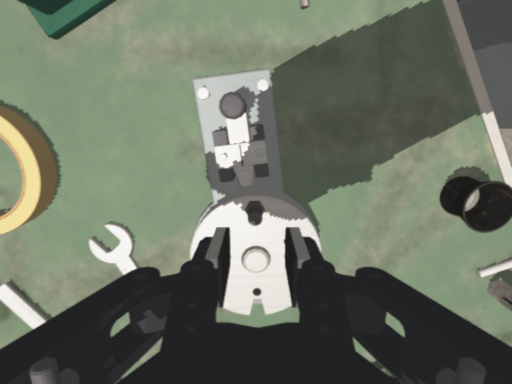

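```bash
python3 - <<'E'
from h import *
crop("w2","w2c",180,60,330,220,4.8)
crop("w2","w2d",180,200,330,320,4.8)
c=load("pics/w2.npz")
a=atz(c,256.5,259,.031);b=atz(c,233,104,.051);s=atz(c,255,206,.049)
print(a,b,s, np.degrees(np.arctan2(*(b-a)[1::-1])),np.hypot(*(b-a)[:2]))
E
```

```text
[ 0.55302516 -0.04348169  0.031     ] [ 0.51130985 -0.14650927  0.051     ] [ 0.53106173 -0.08523132  0.049     ] -112.04275930257408 0.11115236379246052
```

View pics/w2c.png

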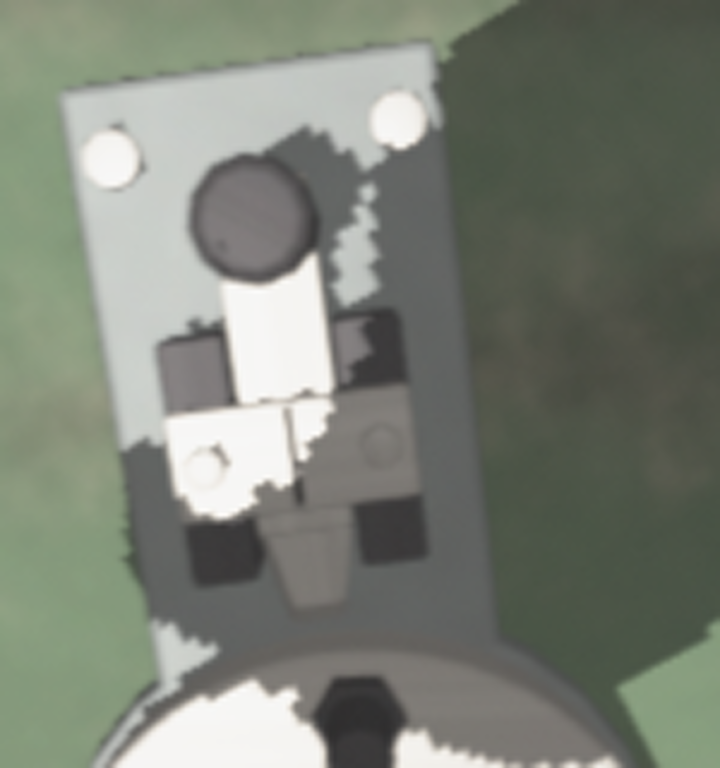

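View pics/w2d.png

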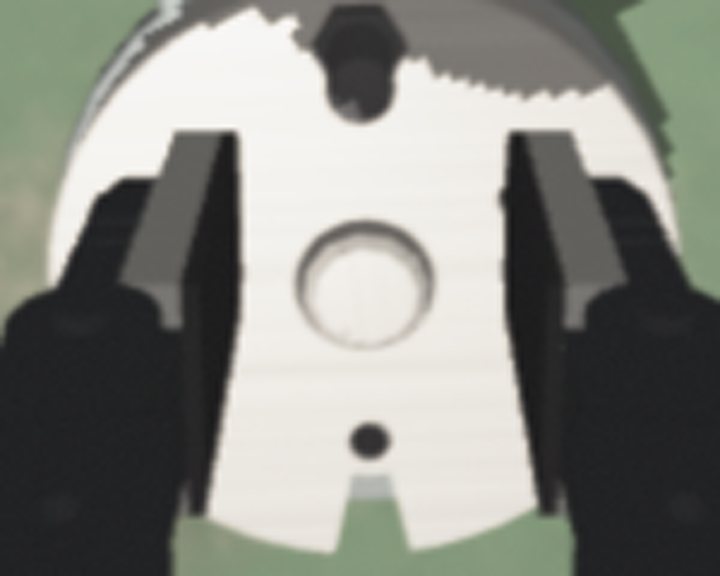

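```bash
python3 - <<'E'
from h import *
c=load("pics/w2.npz")
for n,u,v,z in [("spig",256,260.4,.031),("post",232.7,105.4,.051),("tip",246.5,186.7,.025),("stud1",255.4,219.5,.049),("notch",257.7,314.6,.027)]:
    p=atz(c,u,v,z); 
    if n=="spig":a=p
    print(n,p.round(4),np.hypot(*(p-a)[:2]).round(4),np.degrees(np.arctan2(*(p-a)[1::-1])).round(2))
p=atz(c,232.7,105.4,.051);q=atz(c,246.5,186.7,.025);print(np.degrees(np.arctan2(*(q-p)[1::-1])))
# foot edges direction
e1=atz(c,180+65/4.8,60+95/4.8,.01);e2=atz(c,180+130/4.8,60+480/4.8,.01);print('foot edge',np.degrees(np.arctan2(*(e2-e1)[1::-1])))
e1=atz(c,180+435/4.8,60+45/4.8,.01);e2=atz(c,180+495/4.8,60+630/4.8,.01);print('foot edge',np.degrees(np.arctan2(*(e2-e1)[1::-1])))
E
```

```text
spig [ 0.5539 -0.0427  0.031 ] 0.0 0.0
post [ 0.5119 -0.1459  0.051 ] 0.1115 -112.16
tip [ 0.5327 -0.0941  0.025 ] 0.0557 -112.41
stud1 [ 0.5354 -0.077   0.049 ] 0.0391 -118.34
notch [0.5773 0.0018 0.027 ] 0.0502 62.29
68.08761831291972
foot edge 67.76639451146436
foot edge 67.66845538332181
```

```bash
python3 -m crank '[[[0,0,20,-1,170],[0,0,20,-1,170],[-1,-0.5,9,0,170],[0,3,0,0,170],[0,3,0,0,170],[0,2,0,0,170]]]'
python3 -c "
from h import *
to(0.5535,-0.0425,0.037,242)"
```

```text
clock: 5.5
eef_pos: [0.5358, -0.0741, 0.0482]
tool_rot: [-0.518, 0.855, 0.001, 0.0]
ft_force: [0.1, 0.1, -0.1]
grip_width: 0.0285
pos [ 0.5358 -0.0741  0.0482] psi -117.58 tool shift mm [-36.2  -1.1  11.2] F [ 0.05  0.11 -0.06] w 0.0285 t 5.5
turn 0.4160308177144998
tilt [-8.0e-04  1.9e-03 -1.0e+00]
```

```bash
python3 -m crank '[[[3,0,11,0,170],[0,0,0,0,170]]]'
python3 -c "
from h import *
to(0.5535,-0.0425,0.037,242)"
python3 -m crank '[[[0,3,0,0,170]]]'
python3 -c "
from h import *
to(0.5535,-0.0425,0.037,242)"
```

```text
clock: 5.75
eef_pos: [0.5344, -0.0769, 0.0372]
tool_rot: [-0.518, 0.855, 0.001, 0.001]
ft_force: [-0.8, 0.6, -0.5]
grip_width: 0.0286
pos [ 0.5344 -0.0769  0.0372] psi -117.59 tool shift mm [-39.3  -1.    0.3] F [-0.75  0.57 -0.46] w 0.0286 t 5.75
turn 0.41223617134630786
tilt [ 3.0e-04  1.6e-03 -1.0e+00]
clock: 5.88
eef_pos: [0.5319, -0.0756, 0.0371]
tool_rot: [-0.518, 0.855, 0.001, 0.001]
ft_force: [-0.5, -0.6, 0.0]
grip_width: 0.0287
pos [ 0.5319 -0.0756  0.0371] psi -117.61 tool shift mm [-39.4  -3.8   0.1] F [-0.47 -0.62  0.01] w 0.0287 t 5.88
turn 0.39366854783793315
tilt [ 4.0e-04  1.6e-03 -1.0e+00]
```

```bash
python3 -m crank '[[[0,2.5,0,2,170],[0,2.5,0,3,170],[0,2.5,0,3,170],[0,2.5,0,4,170]]]'
python3 -c "
from h import *
to(0.5535,-0.0425,0.037,242)
c,o=snap('wrist','w3');crop('w3','w3c',170,180,340,320,4.5)"
```

```text
clock: 6.38
eef_pos: [0.5252, -0.0706, 0.0376]
tool_rot: [-0.421, 0.907, -0.001, 0.002]
ft_force: [3.4, -1.6, -1.0]
grip_width: 0.0285
pos [ 0.5252 -0.0706  0.0376] psi -130.26 tool shift mm [-39.7  -3.5   0.7] F [ 3.42 -1.62 -0.97] w 0.0285 t 6.38
turn -12.261394765320574
tilt [ 5.1e-03  5.0e-04 -1.0e+00]
```

View pics/w3c.png

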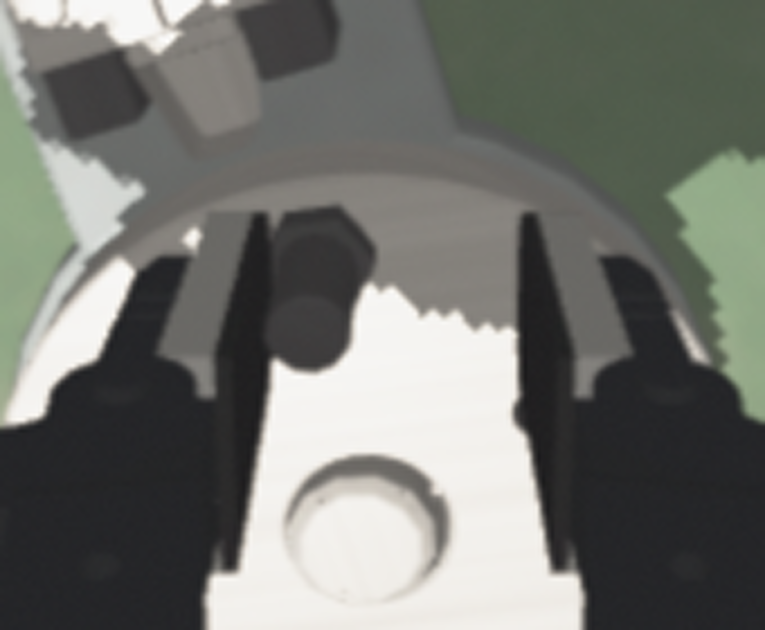

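```bash
python3 -m crank '[[[-0.8,5,0,7.5,170],[-0.8,5,0,7.5,170],[-0.8,5.5,0,8,170],[-0.8,5.5,0,8,170]]]'
python3 -c "
from h import *
to(0.5535,-0.0425,0.037,242)"
```

```text
clock: 6.92
eef_pos: [0.5177, -0.0546, 0.0381]
tool_rot: [-0.153, 0.988, -0.004, 0.005]
ft_force: [1.1, -3.4, -1.7]
grip_width: 0.0283
pos [ 0.5177 -0.0546  0.0381] psi -162.45 tool shift mm [-37.8   0.8   1.4] F [ 1.09 -3.41 -1.71] w 0.0283 t 6.92
turn -44.449904838930934
tilt [ 0.0111 -0.0059 -0.9999]
```

```bash
python3 -m crank '[[[0.2,6.3,0.4,8,170],[0.2,6.3,0.4,8,170],[0,6.3,0.4,8,170],[0,6.3,0.4,8,170],[0,6.3,0.4,8,170]]]'
python3 -c "
from h import *
to(0.5535,-0.0425,0.037,242)"
```

```text
clock: 7.55
eef_pos: [0.5189, -0.0309, 0.0375]
tool_rot: [0.209, 0.978, -0.01, 0.01]
ft_force: [-1.0, -4.9, 2.2]
grip_width: 0.0285
pos [ 0.5189 -0.0309  0.0375] psi 155.93 tool shift mm [-36.3   3.5   1.3] F [-1.05 -4.88  2.25] w 0.0285 t 7.55
turn -86.0735872141297
tilt [ 0.0159 -0.0235 -0.9996]
```

```bash
python3 -m crank '[[[0.5,6.5,0.5,7,170],[0.5,6.5,0.5,7,170],[0.5,6.5,0.5,7,170],[0.5,6.5,0.5,7,170],[0,6.5,0.5,8,170]]]'
python3 -c "
from h import *
to(0.5535,-0.0425,0.037,242)
c,o=snap('wrist','w4');crop('w4','w4c',170,180,340,320,4.5)"
```

```text
clock: 8.18
eef_pos: [0.5301, -0.0163, 0.0364]
tool_rot: [0.513, 0.858, -0.021, 0.014]
ft_force: [-6.2, -6.1, 7.0]
grip_width: 0.0284
pos [ 0.5301 -0.0163  0.0364] psi 118.3 tool shift mm [-34.1   8.2   0.8] F [-6.19 -6.07  6.98] w 0.0284 t 8.18
turn -123.69548537616572
tilt [ 0.0028 -0.0504 -0.9987]
```

View pics/w4c.png

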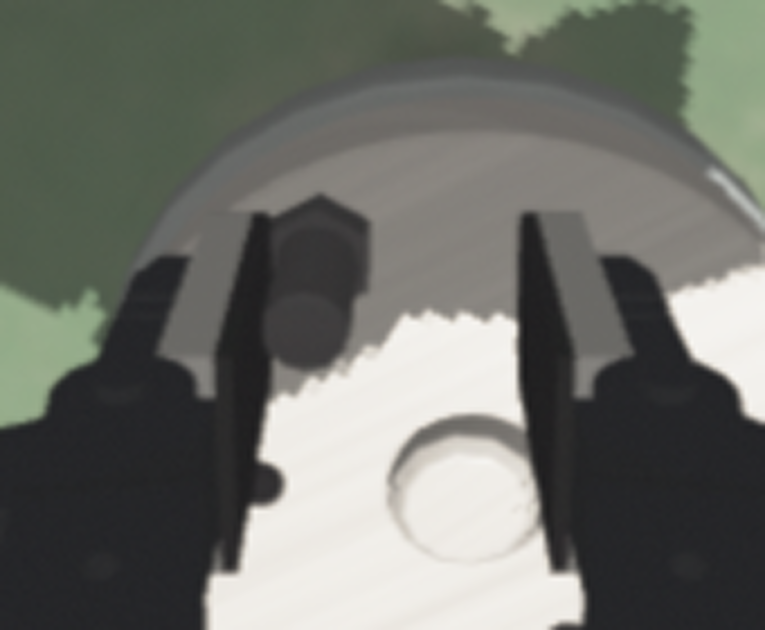

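```bash
python3 -m crank '[[[0,-2,-3,0,170],[0,-1,0,0,170]]]'
python3 -c "
from h import *
to(0.5535,-0.0425,0.037,242)
from workcell import bot; print(bot.get_obs()['joint_pos'].round(3))"
```

```text
clock: 8.48
eef_pos: [0.5276, -0.0168, 0.0396]
tool_rot: [0.514, 0.858, -0.02, 0.014]
ft_force: [0.6, 0.8, -0.1]
grip_width: 0.0282
pos [ 0.5276 -0.0168  0.0396] psi 118.16 tool shift mm [-34.7  10.8   3.9] F [ 0.61  0.83 -0.08] w 0.0282 t 8.47
turn -123.8402933831012
tilt [ 0.0031 -0.0487 -0.9988]
[-0.004  0.455 -0.224  0.888 -0.049  1.076]
```

```bash
python3 - <<'E'
from h import *
c=load("pics/w4.npz")
a=np.array([.5535,-.0425,0])
for n,u,v,z in [("spig",170+466/4.5,180+490/4.5,.031),("stud1",170+307/4.5,180+330/4.5,.049)]:
    p=atz(c,u,v,z); print(n,p.round(4),np.hypot(*(p-a)[:2]).round(4),np.degrees(np.arctan2(*(p-a)[1::-1])).round(2))
E
```

```text
spig [ 0.5531 -0.0407  0.031 ] 0.0019 100.97
stud1 [ 0.5213 -0.0201  0.049 ] 0.0392 145.21
```

```bash
cat >> h.py <<'E'
C=np.array([.5535,-.0422])
def arc(psi,angs,off,r=.040):
    P=np.radians(psi); X=np.array([np.cos(P),np.sin(P)]);Y=np.array([np.sin(P),-np.cos(P)])
    from workcell import bot
    cur=bot.get_obs()["eef_pos"][:2]
    for t in angs:
        T=np.radians(t); g=C+r*np.array([np.cos(T),np.sin(T)])+off*Y
        print(t,g.round(4),"x,y mm",((g-cur)@X*1e3).round(2),((g-cur)@Y*1e3).round(2)); cur=g
E
python3 -c "
from h import *
arc(118.2,[146,138,130,122,114,106,98,90],.0092)"
```

```text
146 [ 0.5284 -0.0155] x,y mm 0.78 1.35
138 [ 0.5319 -0.0111] x,y mm 2.25 5.11
130 [ 0.5359 -0.0072] x,y mm 1.52 5.37
122 [ 0.5404 -0.0039] x,y mm 0.76 5.53
114 [ 0.5453 -0.0013] x,y mm -0.02 5.58
106 [0.5506 0.0006] x,y mm -0.8 5.52
98 [0.556  0.0018] x,y mm -1.56 5.36
90 [0.5616 0.0021] x,y mm -2.29 5.09
```

```bash
python3 -m crank '[[[1,2,0,0,170],[2.4,5.5,0,0,170],[1.6,6,0,0,170],[0.8,6,0,0,170],[0,6,0,0,170]]]'
python3 -c "
from h import *
to(0.5535,-0.0422,0.037,118)
c,o=snap('wrist','w5');crop('w5','w5c',170,180,340,320,4.5)
arc(118.2,[114,106,98,90,82],.0092)"
```

```text
clock: 9.1
eef_pos: [0.5368, -0.0045, 0.0382]
tool_rot: [0.515, 0.857, -0.032, 0.008]
ft_force: [-8.2, -3.5, 7.7]
grip_width: 0.028
pos [ 0.5368 -0.0045  0.0382] psi 118.09 tool shift mm [-41.1  -2.9   3.3] F [-8.21 -3.52  7.69] w 0.028 t 9.1
turn 0.09293601515054206
tilt [-0.0189 -0.0623 -0.9979]
114 [ 0.5453 -0.0013] x,y mm -1.41 8.28
106 [0.5506 0.0006] x,y mm -0.8 5.52
98 [0.556  0.0018] x,y mm -1.56 5.36
90 [0.5616 0.0021] x,y mm -2.29 5.09
82 [0.5672 0.0018] x,y mm -2.97 4.72
```

View pics/w5c.png

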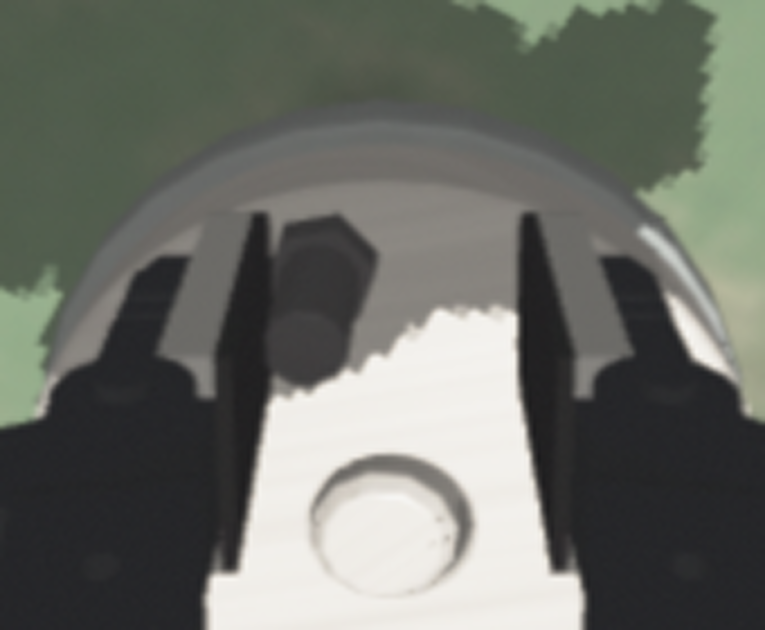

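```bash
python3 -m crank '[[[0,-3,-2,0,170],[0,-1,0,0,170],[0,0,0,8,170],[0,0,0,8,170],[0,0,0,8,170],[0,0,0,0,170]]]'
python3 -c "
from h import *
to(0.5535,-0.0422,0.037,118)
c,o=snap('wrist','w6');crop('w6','w6c',170,180,340,320,4.5)
print(o['joint_pos'].round(3))
"
```

```text
clock: 9.9
eef_pos: [0.5369, -0.0038, 0.0406]
tool_rot: [0.685, 0.728, -0.026, 0.016]
ft_force: [-1.0, 0.1, 0.4]
grip_width: 0.0284
pos [ 0.5369 -0.0038  0.0406] psi 93.5 tool shift mm [-39.1  14.4   5.7] F [-0.97  0.13  0.36] w 0.0284 t 9.9
turn -24.49642880556371
tilt [-0.0125 -0.0589 -0.9982]
[ 0.026  0.48  -0.179  0.926 -0.059  1.537]
```

View pics/w6c.png

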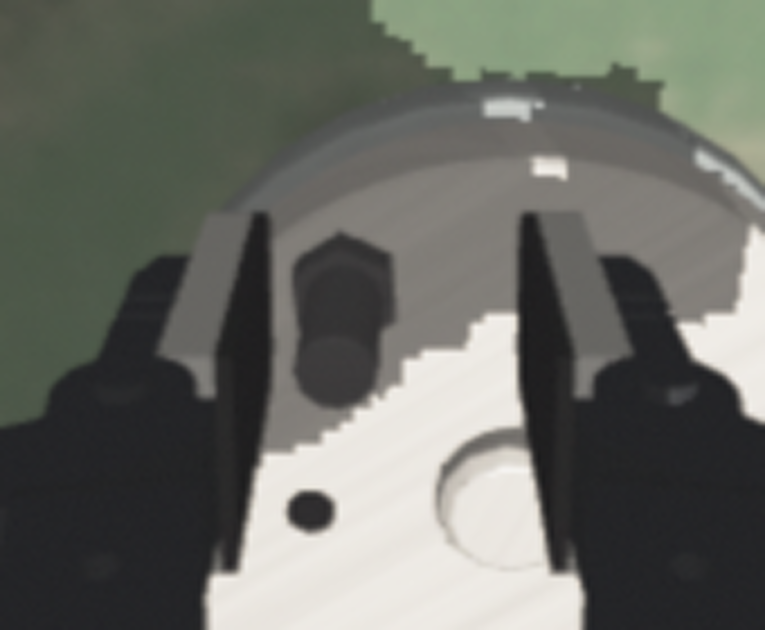

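```bash
python3 - <<'E'
from h import *
c=load("pics/w6.npz")
p=atz(c,170+336/4.5,180+373/4.5,.049);q=atz(c,170+512/4.5,180+500/4.5,.031)
print(p,q,np.degrees(np.arctan2(*(p[:2]-C)[::-1])))
arc(93.5,[126,118,110,102,94,86,78,68],.0092)
E
```

```text
[ 0.5304191  -0.01145883  0.049     ] [ 0.55419636 -0.0405028   0.031     ] 126.89972906775023
126 [ 0.5392 -0.0093] x,y mm -5.6 1.99
118 [ 0.5439 -0.0063] x,y mm 2.66 4.9
110 [ 0.549  -0.0041] x,y mm 1.95 5.23
102 [ 0.5544 -0.0025] x,y mm 1.21 5.45
94 [ 0.5599 -0.0017] x,y mm 0.44 5.56
86 [ 0.5655 -0.0017] x,y mm -0.34 5.57
78 [ 0.571  -0.0025] x,y mm -1.11 5.47
68 [ 0.5777 -0.0046] x,y mm -2.44 6.53
```

```bash
python3 -m crank '[[[-2.5,2.5,0,0,170],[0,5.5,0,0,170],[0.5,6,0,0,170],[0.5,6,0,0,170],[0.5,6,0,0,170]]]'
python3 - <<'E'
from h import *
to(0.5535,-0.0422,0.037,118)
arc(93.5,[110,102,94,86,78,68],.0092)
E
```

```text
clock: 10.58
eef_pos: [0.5435, -0.0034, 0.0381]
tool_rot: [0.682, 0.73, -0.039, 0.001]
ft_force: [-12.3, 1.3, 8.5]
grip_width: 0.0284
pos [ 0.5435 -0.0034  0.0381] psi 93.98 tool shift mm [-39.2   7.4   2.9] F [-12.27   1.32   8.46] w 0.0284 t 10.57
turn -24.019292670477085
tilt [-0.0527 -0.0588 -0.9969]
110 [ 0.549  -0.0041] x,y mm -0.95 5.43
102 [ 0.5544 -0.0025] x,y mm 1.21 5.45
94 [ 0.5599 -0.0017] x,y mm 0.44 5.56
86 [ 0.5655 -0.0017] x,y mm -0.34 5.57
78 [ 0.571  -0.0025] x,y mm -1.11 5.47
68 [ 0.5777 -0.0046] x,y mm -2.44 6.53
```

```bash
python3 -m crank '[[[0,-3,-1,0,170],[0,-1,0,0,170]]]'
python3 - <<'E'
from h import *
to(0.5535,-0.0422,0.037,118)
snap('wrist','w7');snap('side','s7');crop('s7','s7c',170,120,320,240,5);snap('top','t7');crop('t7','t7c',230,130,350,220,6)
E
```

```text
clock: 10.82
eef_pos: [0.5398, -0.0037, 0.0393]
tool_rot: [0.682, 0.731, -0.039, 0.001]
ft_force: [-0.0, -0.1, 0.2]
grip_width: 0.0282
pos [ 0.5398 -0.0037  0.0393] psi 94.06 tool shift mm [-39.2  11.2   3.8] F [-0.05 -0.09  0.2 ] w 0.0282 t 10.82
turn -23.93500048777588
tilt [-0.0525 -0.0588 -0.9969]
```

View pics/w7.png

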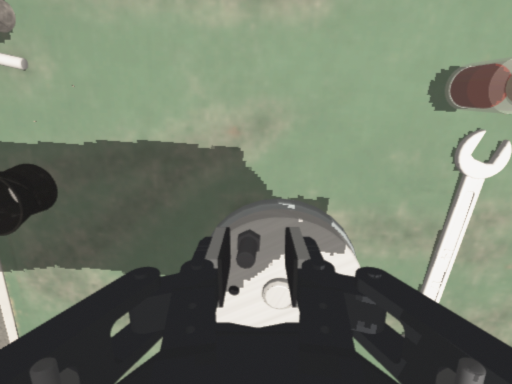

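View pics/s7c.png

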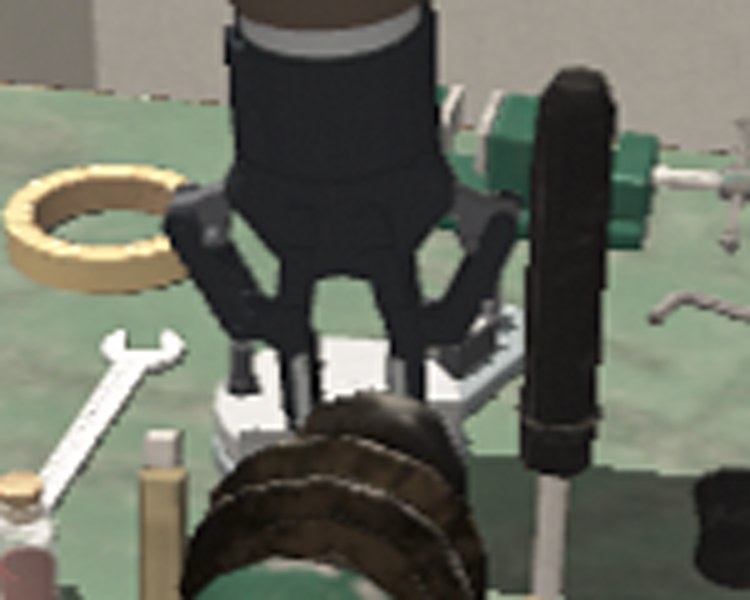

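View pics/t7c.png

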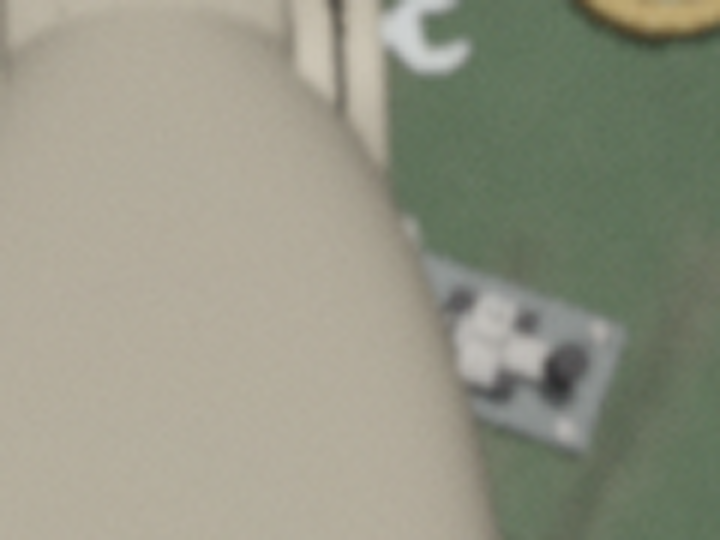

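```bash
cat > t.py <<'E'
from h import *
from workcell import bot
o=bot.get_obs(); R=Rn.from_quat(o["tool_rot"]).as_matrix()
print("tilt",R[:2,2].round(4),"pos",o["eef_pos"].round(4),"psi",np.degrees(np.arctan2(R[1,0],R[0,0])).round(1),"F",o["ft_force"].round(1),"q",o["joint_pos"].round(3),"t",round(o["clock"],2))
E
python3 -m crank '[[[0,0,-30,0,170],[0,0,-30,0,170]]]' >/dev/null; python3 t.py
python3 -m crank '[[[0,0,0,0,170]]]'>/dev/null; python3 t.py
python3 -m crank '[[[0,0,0,0,170]]]'>/dev/null; python3 t.py
```

```text
tilt [-0.0576 -0.0589] pos [ 5.416e-01 -3.000e-04  9.770e-02] psi 94.1 F [-0.   0.8 -0.2] q [ 0.031  0.459 -0.044  1.128 -0.057  1.535] t 11.22
tilt [-0.0515 -0.0587] pos [ 5.441e-01 -2.000e-04  1.001e-01] psi 94.1 F [0.5 0.2 0. ] q [ 0.031  0.457 -0.04   1.127 -0.057  1.534] t 11.35
tilt [-0.0521 -0.0587] pos [ 5.438e-01 -3.000e-04  9.940e-02] psi 94.1 F [-0.3 -0.8 -1.4] q [ 0.031  0.457 -0.041  1.126 -0.057  1.534] t 11.47
```

```bash

python3 -m crank '[[[-30,0,0,0,170]]]'>/dev/null; python3 t.py
python3 -m crank '[[[30,0,0,0,170]]]'>/dev/null; python3 t.py
python3 -m crank '[[[0,-30,0,0,170]]]'>/dev/null; python3 t.py
python3 -m crank '[[[0,30,0,0,170]]]'>/dev/null; python3 t.py
python3 -m crank '[[[0,0,0,10,170]]]'>/dev/null; python3 t.py
python3 -m crank '[[[0,0,0,-10,170]]]'>/dev/null; python3 t.py
python3 -m crank '[[[0,0,0,0,170]]]'>/dev/null; python3 t.py
```

```text
tilt [-0.0533 -0.0584] pos [ 0.5455 -0.029   0.1   ] psi 94.3 F [ 0.8 -0.5  0.7] q [-0.02   0.46  -0.036  1.128 -0.059  1.48 ] t 11.6
tilt [-0.0543 -0.0591] pos [ 0.5432 -0.0021  0.0973] psi 93.9 F [-0.2  0.5 -1.2] q [ 0.028  0.46  -0.044  1.124 -0.058  1.534] t 11.72
tilt [-0.0548 -0.0586] pos [ 0.5137 -0.0031  0.0974] psi 94.0 F [ 0.1 -0.4  0.4] q [ 0.028  0.407 -0.127  1.093 -0.057  1.532] t 11.85
tilt [-0.0674 -0.0591] pos [ 0.5358 -0.0014  0.0925] psi 94.0 F [ 1.2 -0.4  0.4] q [ 0.03   0.461 -0.056  1.123 -0.057  1.534] t 11.97
tilt [-0.0677 -0.0591] pos [ 0.5365 -0.0013  0.091 ] psi 83.8 F [-0.2  0.   0.3] q [ 0.03   0.464 -0.056  1.121 -0.057  1.713] t 12.1
tilt [-0.0711 -0.0592] pos [ 0.5352 -0.0014  0.0892] psi 94.0 F [-0.4  0.1 -0.2] q [ 0.03   0.466 -0.058  1.12  -0.057  1.536] t 12.22
tilt [-0.0732 -0.0592] pos [ 0.5345 -0.0015  0.0879] psi 93.9 F [-0.9 -0.1  0.2] q [ 0.03   0.467 -0.06   1.119 -0.057  1.537] t 12.35
```

```bash

python3 -m crank '[[[-11,14,-3,0,170],[-11,14,-3,0,170],[-11,14,-2,0,170],[-11,14,-2,0,170],[0,0,0,-10,170],[0,0,0,-10,170],[0,0,0,-10,170],[0,0,0,-10,170],[0,0,0,-10,170],[0,0,0,-10,170],[0,0,0,0,170]]]'>/dev/null; python3 t.py
python3 -c "
from h import *
snap('wrist','w8')"
```

```text
tilt [-0.0886 -0.0586] pos [ 0.59   -0.0433  0.086 ] psi 153.7 F [-0.2 -0.9 -0.1] q [-0.041  0.581  0.128  1.204 -0.062  0.419] t 13.72
```

View pics/w8.png

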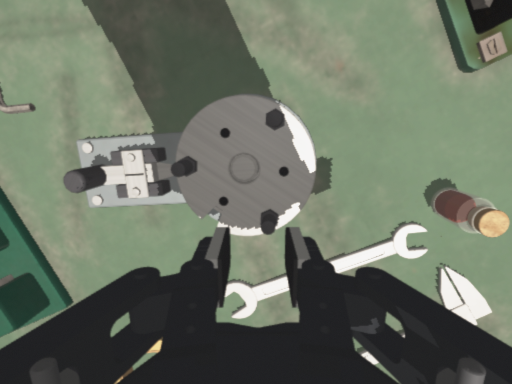

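```bash
python3 - <<'E'
from h import *
crop("w8","w8c",165,85,325,245,4)
c=load("pics/w8.npz")
for u,v in [(275,119),(180,168),(269,224)]:
    p=atz(c,u,v,.049); d=p[:2]-C; print(p.round(4),np.hypot(*d),np.degrees(np.arctan2(d[1],d[0])))
print(atz(c,245,168,.031))
E
```

```text
[ 0.5346 -0.0084  0.049 ] 0.03871895773618461 119.14684735107195
[ 0.5353 -0.0761  0.049 ] 0.03851081585105856 -118.1797392707845
[ 0.5929 -0.0403  0.049 ] 0.0393992948080119 2.8022565017108856
[ 0.55441799 -0.04132468  0.031     ]
```

View pics/w8c.png

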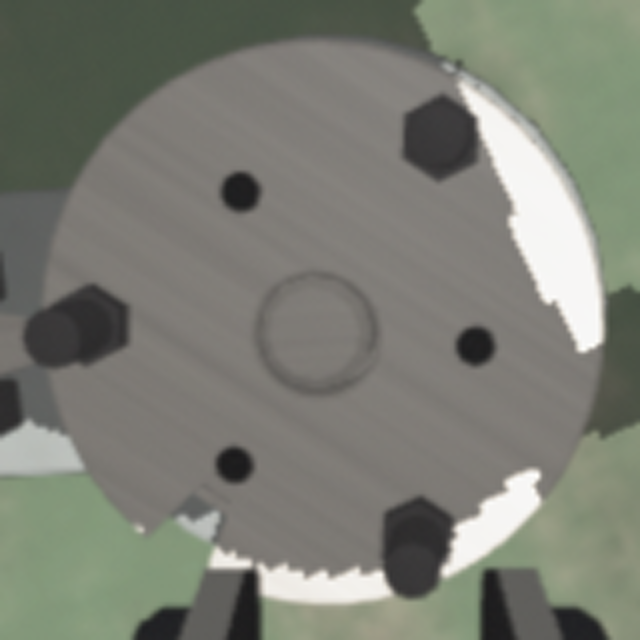

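```bash
python3 -c "
from h import *
to(.5935,-.0415,.041)"
```

```text
pos [ 0.5899 -0.0433  0.086 ] psi 153.64 tool shift mm [-4.8  7.3 44.3] F [ 0.42 -0.15  0.25] w 0.0284 t 13.78
tilt [-0.0887 -0.0587 -0.9943]
```

```bash
python3 -m crank '[[[-3,4.5,20,0,170],[-2,3,20,0,170],[0,0,4,0,170],[0,0,0,0,170]]]'>/dev/null; python3 t.py; python3 -c "
from h import *
to(.5935,-.0415,.041)"
```

```text
tilt [-0.0884 -0.0588] pos [ 0.594  -0.0415  0.0402] psi 152.9 F [ 0.1 -0.3 -0.3] q [-0.038  0.631  0.087  1.113 -0.062  0.435] t 14.28
pos [ 0.594  -0.0415  0.0402] psi 152.89 tool shift mm [ 0.5 -0.3 -0.7] F [ 0.07 -0.3  -0.32] w 0.0284 t 14.28
tilt [-0.0884 -0.0588 -0.9944]
```

```bash
python3 -c "
from h import *
arc(152.9,[1.5,-6,-13,-20,-27,-34,-41,-48,-52],-.0092)"
```

```text
1.5 [ 0.5893 -0.0493] x,y mm 0.62 -9.15
-6 [ 0.5891 -0.0546] x,y mm -2.2 -4.75
-13 [ 0.5883 -0.0594] x,y mm -1.48 -4.66
-20 [ 0.5869 -0.0641] x,y mm -0.9 -4.8
-27 [ 0.5849 -0.0685] x,y mm -0.31 -4.87
-34 [ 0.5825 -0.0728] x,y mm 0.29 -4.88
-41 [ 0.5795 -0.0766] x,y mm 0.88 -4.8
-48 [ 0.5761 -0.0801] x,y mm 1.46 -4.66
-52 [ 0.5739 -0.0819] x,y mm 1.09 -2.57
```

```bash
python3 -m crank '[[[0,-3,0.3,0,170],[0,-3,0.3,0,170],[0,-3,0.3,0,170],[-2,-4.5,0.5,0,170],[-1.5,-5,0.5,0,170]]]'>/dev/null; python3 t.py; python3 -c "
from h import *
arc(152.9,[-6,-13,-20,-27,-34,-41,-48,-52],-.0092)"
```

```text
tilt [-0.0843 -0.0545] pos [ 0.5897 -0.0585  0.0422] psi 152.9 F [ 1.   4.4 -0.8] q [-0.068  0.62   0.072  1.104 -0.06   0.405] t 14.9
-6 [ 0.5891 -0.0546] x,y mm 2.34 3.27
-13 [ 0.5883 -0.0594] x,y mm -1.48 -4.66
-20 [ 0.5869 -0.0641] x,y mm -0.9 -4.8
-27 [ 0.5849 -0.0685] x,y mm -0.31 -4.87
-34 [ 0.5825 -0.0728] x,y mm 0.29 -4.88
-41 [ 0.5795 -0.0766] x,y mm 0.88 -4.8
-48 [ 0.5761 -0.0801] x,y mm 1.46 -4.66
-52 [ 0.5739 -0.0819] x,y mm 1.09 -2.57
```

```bash
python3 -m crank '[[[-0.5,-5,0.8,0,170],[-0.5,-5,0.8,0,170],[0,-5,0.8,0,170],[0.3,-5,0.8,0,170],[0.5,-5,0.8,0,170]]]'>/dev/null; python3 t.py; python3 -c "
from h import *
arc(152.9,[-34,-41,-48,-52],-.0092)"
```

```text
tilt [-0.0756 -0.0518] pos [ 0.5817 -0.0813  0.0419] psi 152.9 F [1.2 5.6 0.6] q [-0.108  0.603  0.041  1.079 -0.06   0.365] t 15.53
-34 [ 0.5825 -0.0728] x,y mm 3.21 7.93
-41 [ 0.5795 -0.0766] x,y mm 0.88 -4.8
-48 [ 0.5761 -0.0801] x,y mm 1.46 -4.66
-52 [ 0.5739 -0.0819] x,y mm 1.09 -2.57
```

```bash
python3 -m crank '[[[0,2,0,0,170],[0,1,0,0,170]]]'>/dev/null; python3 t.py; python3 -c "
from h import *
snap('wrist','w9');crop('w9','w9c',150,120,320,260,4.5)"
```

```text
tilt [-0.0791 -0.056 ] pos [ 0.5812 -0.0812  0.0413] psi 152.8 F [ 0.1 -0.6 -0.1] q [-0.106  0.605  0.043  1.081 -0.064  0.369] t 15.78
```

View pics/w9c.png

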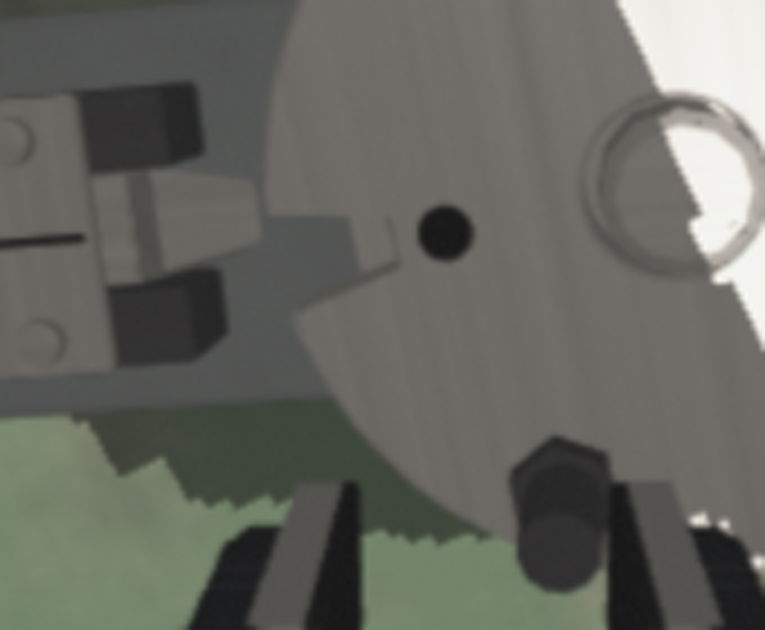

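```bash
cat > m.py <<'E'
import sys; from h import *
def meas(n,u0,v0,s,sp,tip,no):
    c=load(f"pics/{n}.npz"); g=lambda q,z: atz(c,u0+q[0]/s,v0+q[1]/s,z)[:2]
    S=g(sp,.031);T=g(tip,.025);N=g(no,.027)
    a=lambda p: np.degrees(np.arctan2(*(p-S)[::-1]))
    print("S",S.round(4),"T",T.round(4),np.linalg.norm(T-S).round(4),a(T).round(2),"N",N.round(4),np.linalg.norm(N-S).round(4),a(N).round(2))
    print("turn cw needed vs tip",(a(N)-a(T)).round(2),"vs -112.2",(a(N)+112.2).round(2))
E
python3 -c "
from m import *
meas('w9',150,120,4.5,(672,187),(260,207),(281,265))"
```

```text
S [ 0.553  -0.0432] T [ 0.5333 -0.09  ] 0.0508 -112.79 N [ 0.5408 -0.0906] 0.0489 -104.38
turn cw needed vs tip 8.41 vs -112.2 7.82
```

```bash
python3 -c "
from h import *
snap('top','t9');crop('t9','t9c',270,150,345,210,8)"
```

```text
(no output)
```

View pics/t9c.png

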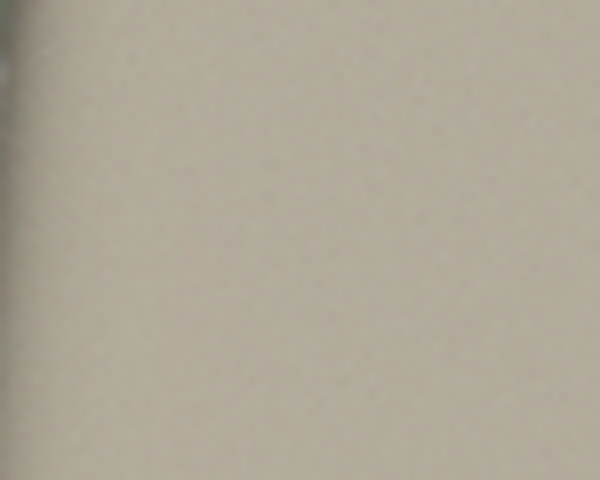

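View pics/w9.png

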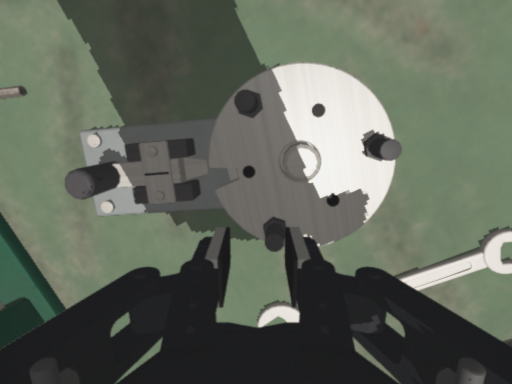

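```bash
python3 -c "
from h import *
S=np.array([.5535,-.0427]);u=np.array([np.cos(np.radians(-112.2)),np.sin(np.radians(-112.2))])
c=load('pics/w9.npz');o,_=ray(c,0,0);print('cam',o)
for n,p,z in [('post',(80,184),.051),('tip',(150+260/4.5,120+207/4.5),.025),('tipbottom?',(150+260/4.5,120+207/4.5),.015),('bolt head guide',(150+20/4.5,120+240/4.5),.029),('blk1',(150+205/4.5,120+155/4.5),.029),('blk1',(150+205/4.5,120+155/4.5),.01)]:
  q=atz(c,*p,z)[:2];print(n,q.round(4),((q-S)@u).round(4))
c=load('pics/w2.npz');o,_=ray(c,0,0);print('cam',o)
for n,p,z in [('post',(232.7,105.4),.051),('tip',(246.5,186.7),.025),('blk',(180+225/4.8,60+580/4.8),.029),('blk',(180+225/4.8,60+580/4.8),.01)]:
  q=atz(c,*p,z)[:2];print(n,q.round(4),((q-S)@u).round(4))
for f in ('w9','w2'):
  c=load(f'pics/{f}.npz')
  for n,r,z in [('rim',.05,.027),('tip0',.056,.025),('post0',.113,.051)]: print(f,n,np.round(proj(c,np.r_[S+r*u,z]),1))
"
```

```text
cam [ 0.53288013 -0.04275644  0.18722919]
post [ 0.5124 -0.1449] 0.1102
tip [ 0.5333 -0.09  ] 0.0515
tipbottom? [ 0.5333 -0.0929] 0.0541
bolt head guide [ 0.5234 -0.1182] 0.0812
blk1 [ 0.5247 -0.0919] 0.0564
blk1 [ 0.5237 -0.0978] 0.0622
cam [ 0.50484262 -0.13666923  0.23107576]
post [ 0.5119 -0.1459] 0.1113
tip [ 0.5327 -0.0941] 0.0555
blk [ 0.542  -0.1054] 0.0624
blk [ 0.5455 -0.1025] 0.0584
w9 rim [209.6 167.8]
w9 tip0 [200.1 168. ]
w9 post0 [ 74.5 183.3]
w2 rim [247.7 194.7]
w2 tip0 [246.6 186. ]
w2 post0 [233.  102.3]
```

```bash
python3 -c "
from h import *
crop('w9','w9d',55,110,215,230,5)"
```

```text
(no output)
```

View pics/w9d.png

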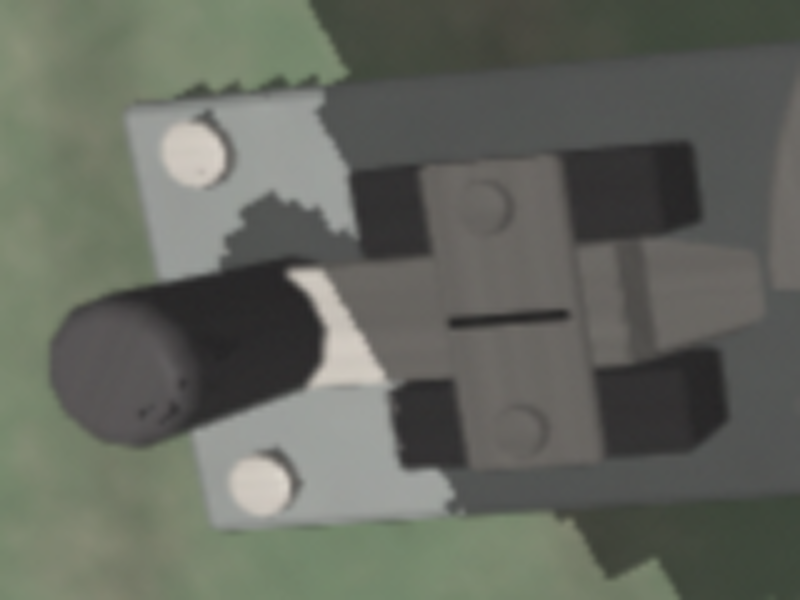

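```bash
python3 -c "
from h import *
S=np.array([.5535,-.0427]);u=np.array([np.cos(np.radians(-112.2)),np.sin(np.radians(-112.2))])
def r(f,u0,v0,s,L):
  c=load(f'pics/{f}.npz')
  for n,p,z in L:
    q=atz(c,u0+p[0]/s,v0+p[1]/s,z)[:2]; print(f,n,((q-S)@u*1e3).round(1))
r('w9',55,110,5,[('tip',(764,285),.025),('groove',(634,300),.025),('clampfront',(583,310),.029),('clamprear',(440,320),.029),('slitmid',(508,318),.029),('screw1',(487,207),.0295),('screw2',(523,428),.0295),('foot1',(125,110),.01),('foot2',(215,528),.01),('footscrew1',(195,155),.012),('footscrew2',(263,485),.012),('post',(122,370),.051)])
r('w2',180,60,4.8,[('tip',(319,607),.025),('groove',(310,530),.025),('clampfront',(305,508),.029),('clamprear',(287,403),.029),('slitmid',(295,455),.029),('screw1',(381,445),.0295),('screw2',(207,468),.0295),('foot1',(62,95),.01),('foot2',(435,43),.01),('footscrew1',(110,158),.012),('footscrew2',(398,120),.012),('post',(253,218),.051)])
"
```

```text
w9 tip 51.5
w9 groove 66.7
w9 clampfront 71.3
w9 clamprear 88.0
w9 slitmid 80.0
w9 screw1 80.2
w9 screw2 80.1
w9 foot1 133.7
w9 foot2 133.1
w9 footscrew1 124.4
w9 footscrew2 124.0
w9 post 110.5
w2 tip 55.7
w2 groove 67.4
w2 clampfront 71.4
w2 clamprear 86.6
w2 slitmid 79.2
w2 screw1 79.1
w2 screw2 79.0
w2 foot1 133.1
w2 foot2 133.6
w2 footscrew1 123.5
w2 footscrew2 123.6
w2 post 111.3
```

```bash
python3 -m crank '[[[1,-2.5,0.3,0,170],[1,-2.5,0.3,0,170],[0,0,0,0,170]]]'>/dev/null; python3 t.py; python3 -c "
from h import *
snap('wrist','w10');crop('w10','w10c',150,120,320,260,4.5)"
```

```text
tilt [-0.0761 -0.0534] pos [ 0.5785 -0.0835  0.0413] psi 152.9 F [-0.   1.7 -1.1] q [-0.111  0.599  0.031  1.073 -0.062  0.362] t 16.25
```

View pics/w10c.png

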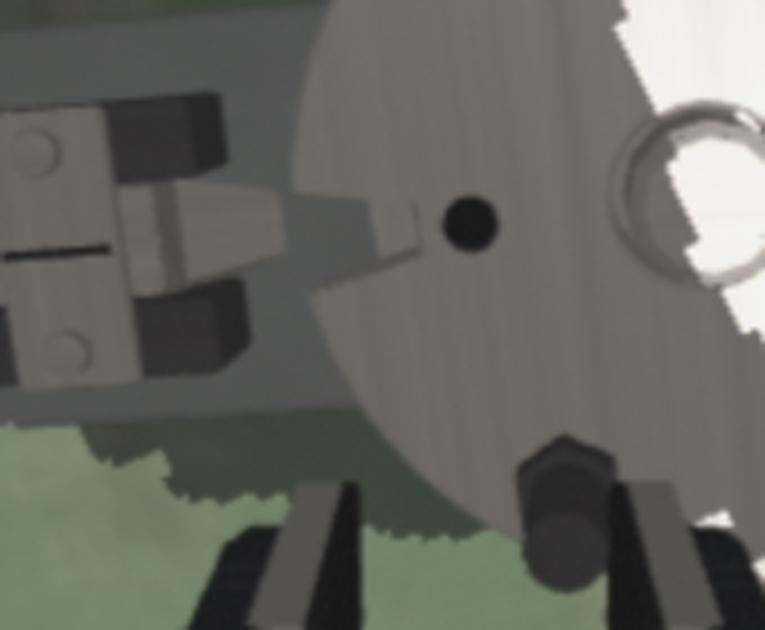

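```bash
python3 -c "
from m import *
meas('w10',150,120,4.5,(701,195),(285,217),(303,241))"
```

```text
S [ 0.5526 -0.0429] T [ 0.5331 -0.09  ] 0.051 -112.41 N [ 0.5367 -0.0889] 0.0486 -109.02
turn cw needed vs tip 3.39 vs -112.2 3.18
```

```bash
python3 -m crank '[[[0.7,-1.6,0.2,0,170],[0.7,-1.6,0.2,0,170],[0,0,0,0,170]]]'>/dev/null; python3 t.py; python3 -c "
from h import *
snap('wrist','w11');crop('w11','w11c',150,120,320,260,4.5)"
```

```text
tilt [-0.0744 -0.0529] pos [ 0.5765 -0.0854  0.0413] psi 152.9 F [ 2.1  2.3 -0.6] q [-0.115  0.594  0.024  1.068 -0.061  0.358] t 16.68
```

View pics/w11c.png

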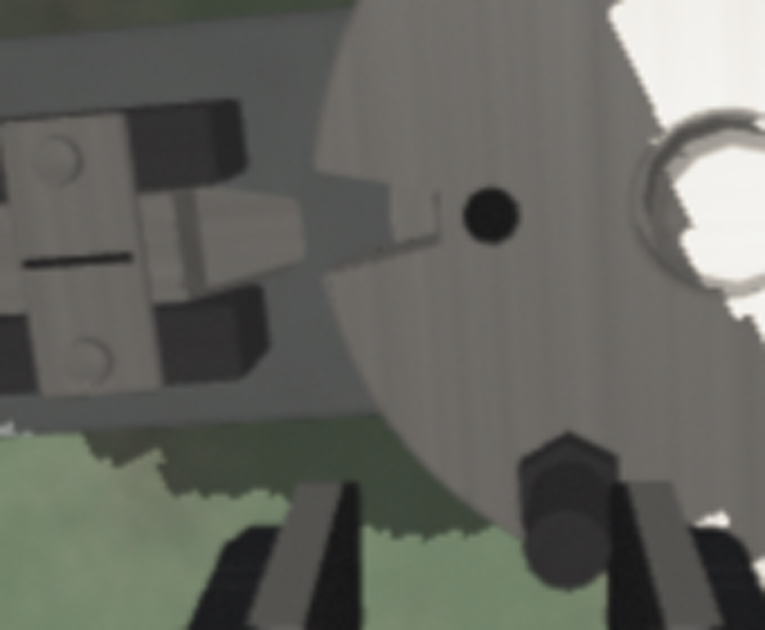

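```bash
python3 -c "
from m import *
meas('w11',150,120,4.5,(727,202),(303,228),(321,222))"
```

```text
S [ 0.5526 -0.0426] T [ 0.5334 -0.0906] 0.0518 -111.83 N [ 0.5336 -0.0877] 0.049 -112.8
turn cw needed vs tip -0.98 vs -112.2 -0.6
```

```bash
python3 -m crank '[[[0,3,0,0,170],[0,3,0,0,170],[0,0,0,0,170],[0,0,-15,0,170],[0,0,-20,0,165],[0,0,-20,-5,158],[0,0,0,0,158]]]'>/dev/null; python3 t.py; python3 -c "
from h import *
snap('wrist','w12');to(.5114,-.1463,.085,158)"
```

```text
tilt [-0.0783 -0.0567] pos [ 0.5819 -0.0785  0.0993] psi 157.9 F [-0.2  0.3 -0.8] q [-0.101  0.551  0.113  1.206 -0.064  0.285] t 17.6
pos [ 0.5811 -0.0785  0.0981] psi 157.88 tool shift mm [ 38.3 -87.5  22.5] F [ 0.17 -0.19 -0.78] w 0.0327 t 17.65
turn -0.12274044137060969
tilt [-0.0803 -0.0566 -0.9952]
```

View pics/w12.png

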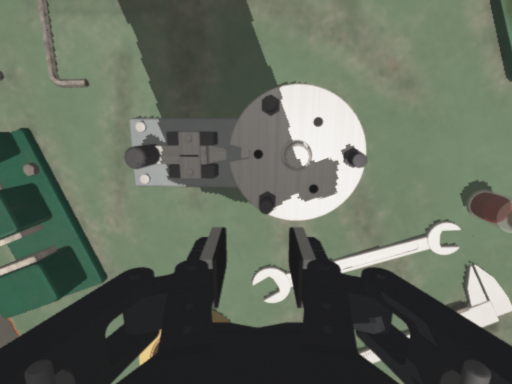

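```bash
python3 -c "
from h import *
crop('w12','w12c',120,90,330,230,3.8)"
```

```text
(no output)
```

View pics/w12c.png

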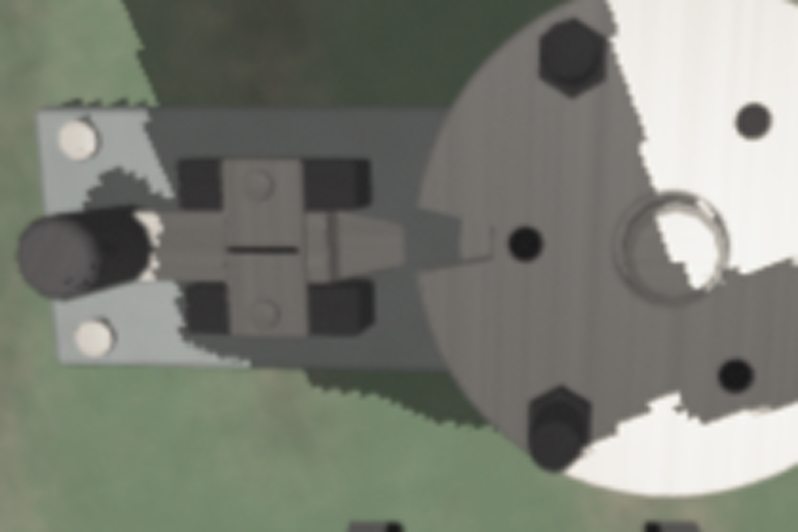

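```bash
python3 -c "
from m import *
meas('w12',120,90,3.8,(671,248),(404,244),(419,239.5))
c=load('pics/w12.npz')
g=lambda p,z: atz(c,120+p[0]/3.8,90+p[1]/3.8,z)[:2]
S=g((671,248),.031);N=g((419,239.5),.027)
a=lambda d: np.degrees(np.arctan2(d[1],d[0]))
print('slit',a(g((262,249.5),.029)-S),'post',a(g((58,258),.051)-S), g((58,258),.051))
f1=g((262,185),.03);f2=g((264,313),.03);print('screws perp',a(f2-f1)-90,'mid',a((f1+f2)/2-S))
h=g((525,244),.027);print('hole->',a(h-S), 'notch from hole',a(N-h))
"
```

```text
S [ 0.5526 -0.0425] T [ 0.5333 -0.091 ] 0.0522 -111.74 N [ 0.5336 -0.0875] 0.0489 -112.98
turn cw needed vs tip -1.25 vs -112.2 -0.78
slit -111.11629371785047 post -111.44730940031276 [ 0.51228809 -0.14522411]
screws perp -113.81587934355233 mid -111.13955951774493
hole-> -112.31392720120883 notch from hole -113.88440846072127
```

```bash
python3 -m crank '[[[8,-18,1,0,158],[8,-18,1,0,158],[8,-18,1,0,158],[8,-18,1,0,158],[7,-15,1,0,158],[0,0,0,0,158]]]'>/dev/null; python3 t.py; python3 -c "
from h import *
c,o=snap('wrist','w13');to(.5118,-.146,.04,158);print(proj(c,[.5118,-.146,.051]))"
```

```text
tilt [-0.0902 -0.0562] pos [ 0.5023 -0.1494  0.0991] psi 157.5 F [ 0.6  0.4 -0.8] q [-0.245  0.437 -0.077  1.13  -0.076  0.147] t 18.4
pos [ 0.5029 -0.1491  0.0991] psi 157.57 tool shift mm [-10.7  11.3  57.8] F [-0.01  0.32 -0.18] w 0.0325 t 18.45
turn -0.429882211621873
tilt [-0.0897 -0.0562 -0.9944]
(np.float64(273.37276681962504), np.float64(228.3655806520878))
```

View pics/w13.png

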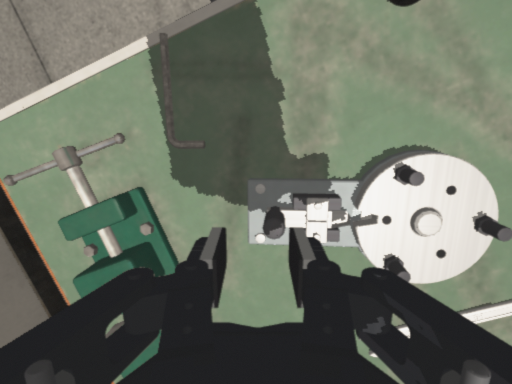

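```bash
python3 -m crank '[[[-6,6,10,0,158],[-4,4.5,10,0,158],[0,0,14,0,158],[0,0,14,0,158],[0,0,8,0,158],[0,0,0,0,158]]]'>/dev/null; python3 t.py; python3 -c "
from h import *
c,o=snap('wrist','w14');to(.5118,-.146,.04,158);print(proj(c,[.5118,-.146,.051]))"
```

```text
tilt [-0.0914 -0.0554] pos [ 0.5123 -0.1443  0.0359] psi 157.7 F [ 0.7 -0.   0.4] q [-0.232  0.521 -0.126  1.    -0.075  0.157] t 19.2
pos [ 0.5126 -0.1443  0.0363] psi 157.75 tool shift mm [ 0.3 -2.2 -3.5] F [-0.27  0.5  -0.08] w 0.0324 t 19.25
turn -0.24995196987305235
tilt [-0.0908 -0.0556 -0.9943]
(np.float64(251.33544382753485), np.float64(255.332506021207))
```

View pics/w14.png

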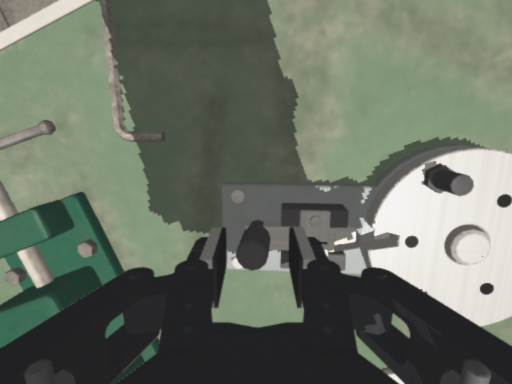

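```bash
python3 -m crank '[[[0,0,-4,0,158],[0,2.5,-0.4,0,158],[0,2.5,-0.4,0,158],[0,2.5,-0.3,0,158]]]'>/dev/null; python3 t.py
python3 -m crank '[[[0,2.5,-0.3,0,158]]]'>/dev/null; python3 t.py
python3 -m crank '[[[0,2.5,-0.3,0,158]]]'>/dev/null; python3 t.py
python3 -c "
from h import *
c,o=snap('wrist','w15')"
```

```text
tilt [-0.0876 -0.0572] pos [ 0.5172 -0.1376  0.0429] psi 157.7 F [-0.7 -1.8 -0.9] q [-0.218  0.516 -0.114  1.015 -0.075  0.172] t 19.75
tilt [-0.0879 -0.0578] pos [ 0.518  -0.1354  0.0429] psi 157.7 F [ 0.2 -1.1 -0.4] q [-0.213  0.516 -0.113  1.016 -0.075  0.176] t 19.88
tilt [-0.0881 -0.0583] pos [ 0.519  -0.1331  0.0429] psi 157.7 F [-1.1 -1.3 -1.1] q [-0.208  0.517 -0.111  1.017 -0.075  0.181] t 20.0
```

View pics/w15.png

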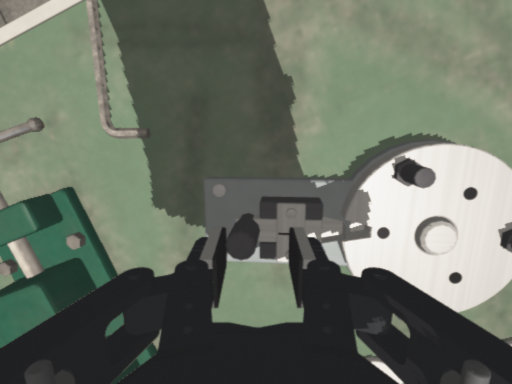

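```bash
for i in 1 ; do python3 -m crank '[[[0,2,-0.2,0,158],[0,2,-0.2,0,158]]]'>/dev/null; python3 t.py; done
python3 -m crank '[[[0,1.5,-0.2,0,158],[0,1.5,-0.2,0,158]]]'>/dev/null; python3 t.py
python3 -c "
from h import *
c,o=snap('wrist','w16');crop('w16','w16c',190,150,390,270,4)"
```

```text
tilt [-0.0889 -0.0596] pos [ 0.5203 -0.1296  0.0428] psi 157.7 F [-0.9 -3.3 -0.5] q [-0.201  0.519 -0.109  1.019 -0.076  0.189] t 20.3
tilt [-0.0894 -0.0603] pos [ 0.5214 -0.127   0.0429] psi 157.7 F [-1.1 -2.9 -1.9] q [-0.196  0.52  -0.107  1.02  -0.077  0.195] t 20.55
```

View pics/w16c.png

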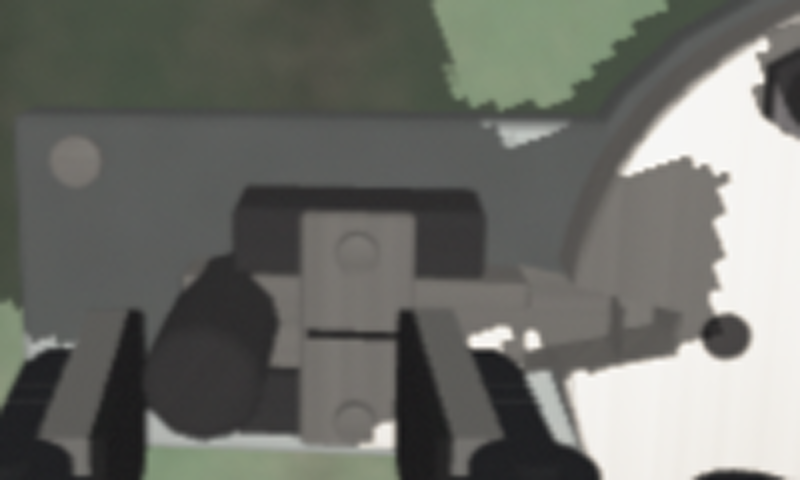

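```bash
for i in 1; do python3 -m crank '[[[0,1.5,-0.2,0,158],[0,1.5,-0.2,0,158]]]'>/dev/null; python3 t.py; done
python3 -m crank '[[[0,1.5,-0.2,0,158]]]'>/dev/null; python3 t.py
python3 -m crank '[[[0,1.5,-0.2,0,158]]]'>/dev/null; python3 t.py
```

```text
tilt [-0.0895 -0.0602] pos [ 0.5225 -0.124   0.0429] psi 157.7 F [-0.7 -3.5 -1.2] q [-0.19   0.521 -0.104  1.022 -0.076  0.2  ] t 20.85
tilt [-0.09   -0.0614] pos [ 0.5229 -0.123   0.0429] psi 157.6 F [-1.1 -4.9 -1.8] q [-0.187  0.522 -0.104  1.023 -0.077  0.203] t 20.98
tilt [-0.0907 -0.0631] pos [ 0.5233 -0.1223  0.0429] psi 157.6 F [-1.1 -6.4 -2.1] q [-0.185  0.523 -0.103  1.023 -0.079  0.206] t 21.1
```

```bash
python3 -m crank '[[[0,2,-0.2,0,158]]]'>/dev/null; python3 t.py
python3 -m crank '[[[0,2.2,-0.2,0,158]]]'>/dev/null; python3 t.py
```

```text
tilt [-0.0922 -0.0667] pos [ 0.5234 -0.122   0.0428] psi 157.6 F [-2.4 -9.4 -2.4] q [-0.182  0.524 -0.102  1.025 -0.082  0.21 ] t 21.23
tilt [-0.0941 -0.0712] pos [ 0.5234 -0.122   0.0427] psi 157.5 F [-1.6 -9.7 -1.8] q [-0.18   0.525 -0.101  1.026 -0.087  0.214] t 21.35
```

```bash
python3 -m crank '[[[0,2.6,-0.2,0,158],[0,2.6,-0.2,0,158]]]'>/dev/null; python3 t.py
python3 -m crank '[[[0,2.6,-0.2,0,158],[0,2.6,-0.2,0,158]]]'>/dev/null; python3 t.py
```

```text
tilt [-0.0984 -0.0815] pos [ 0.5234 -0.122   0.0425] psi 157.3 F [ -3.5 -10.1  -1.2] q [-0.174  0.527 -0.098  1.029 -0.097  0.223] t 21.6
tilt [-0.1027 -0.0916] pos [ 0.5235 -0.1221  0.0423] psi 157.1 F [-2.8 -9.9 -0.6] q [-0.168  0.53  -0.095  1.032 -0.108  0.232] t 21.85
```

```bash
python3 -m crank '[[[0,3.2,-0.2,0,158],[0,3.2,-0.2,0,158]]]'>/dev/null; python3 t.py
python3 -m crank '[[[0,3.3,-0.2,0,158],[0,3.3,-0.2,0,158],[0,3.3,-0.2,0,158],[0,3.3,-0.2,0,158]]]'>/dev/null; python3 t.py
```

```text
tilt [-0.1079 -0.1038] pos [ 0.5235 -0.1221  0.0421] psi 156.9 F [ -3.6 -11.3  -1.4] q [-0.161  0.533 -0.092  1.037 -0.12   0.244] t 22.1
tilt [-0.1186 -0.1289] pos [ 0.5236 -0.1223  0.0416] psi 156.4 F [ -3.4 -11.9  -0.8] q [-0.147  0.54  -0.085  1.046 -0.145  0.267] t 22.6
```

```bash
python3 -m crank '[[[0,3.4,-0.2,0,158],[0,3.4,-0.2,0,158],[0,3.4,-0.2,0,158],[0,3.4,-0.2,0,158]]]'>/dev/null; python3 t.py
python3 -m crank '[[[0,3.4,-0.2,0,158],[0,3.4,-0.2,0,158]]]'>/dev/null; python3 t.py
python3 -m crank '[[[0,-3,0,0,158],[0,-3,0,0,158],[0,0,0,0,158]]]'>/dev/null; python3 t.py
python3 -c "
from h import *
c,o=snap('wrist','w17');crop('w17','w17c',190,130,390,270,4)"
```

```text
tilt [-0.1299 -0.1545] pos [ 0.5236 -0.1225  0.0412] psi 155.9 F [ -3.8 -11.2   0.8] q [-0.134  0.548 -0.077  1.056 -0.171  0.292] t 23.1
tilt [-0.1356 -0.1671] pos [ 0.5236 -0.1226  0.0409] psi 155.6 F [ -3.2 -12.6   0.1] q [-0.127  0.553 -0.072  1.061 -0.184  0.303] t 23.35
tilt [-0.1334 -0.1626] pos [ 0.5221 -0.1263  0.0426] psi 155.7 F [ 0.3  0.4 -0.4] q [-0.136  0.547 -0.076  1.06  -0.18   0.293] t 23.73
```

View pics/w17c.png

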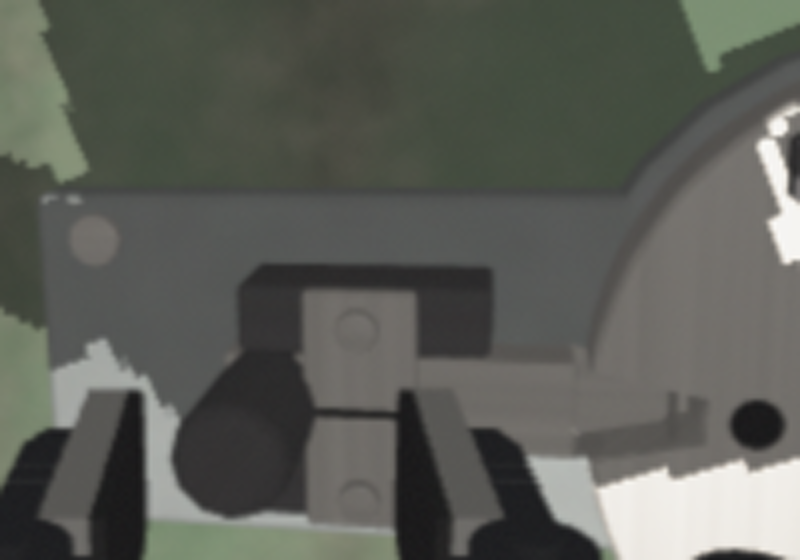

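```bash
python3 -m crank '[[[0,-2,0,0,158],[0,-2,-6,0,158],[0,-2,-10,0,158],[0,0,-20,0,158],[0,0,-25,0,158],[0,0,-25,0,158],[20,-10,0,0,158],[0,0,0,0,158]]]'>/dev/null; python3 t.py
python3 -c "
from h import *
c,o=snap('wrist','w18')"
```

```text
tilt [-0.1282 -0.1621] pos [ 0.5108 -0.1174  0.1383] psi 155.8 F [-0.7  0.7  0.1] q [-0.123  0.428  0.005  1.257 -0.178  0.304] t 24.77
```

View pics/w18.png

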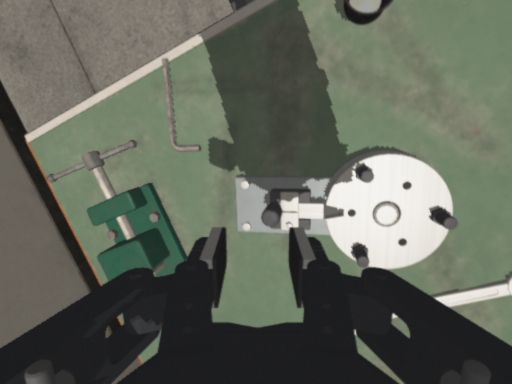

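```bash
python3 -c "
from h import *
crop('w18','w18c',220,140,470,290,3.2)
c=load('pics/w18.npz');S=np.array([.5535,-.0427]);u=np.array([np.cos(np.radians(-112.2)),np.sin(np.radians(-112.2))])
q=atz(c,271,217,.051)[:2];s=atz(c,387,214,.031)[:2];print(q,s,(q-s)@u)"
```

```text
[ 0.51907176 -0.12824615] [ 0.55452494 -0.04149679] 0.09371434256640883
```

View pics/w18c.png

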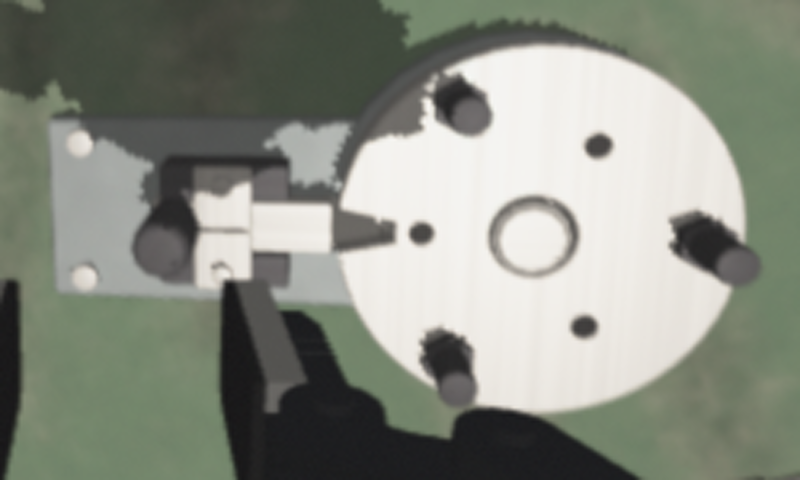

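```bash
python3 -c "
from workcell import bot
print(bot.job_done())"
```

```text
the job is handed in; nothing more can be done
None
```

The flange is turned, locked by the bolt and handed in at about 25 s of the 72 s allowed; no verdict was reported.

**Turning:** I pushed stud1 and then stud0 between the loosely open fingers. The cw turn was about 175°. Force readings at the ends of the moves stayed mostly at 2–9 N. One push stalled with a reading of about 12 N sideways and 8 N upwards. The tool had tilted and was dragging down on the stud, so I backed off and finished from stud0.

**Alignment before the bolt moved:** The notch was about 0.8–1.5° past the bolt's line, depending on which features I measured. That is roughly 1 mm, inside the 2.5 mm entry limit. The bolt was still drawn back.

**Locking:** I slid the bolt in by its post and it stopped dead when seated. I held it at about 10 N for 0.6 s, then about 12–13 N for 1.5 s; no reading between moves passed 13 N.

**Last checks after letting go:**
- The tongue sits fully in the notch and the post has moved in by about 17.8 mm, against an expected 17–19 mm.
- The force on the tool is near 0 and the gripper is clear of everything.
- I did not re-measure the collet, loupe and vial at the end, but the gripper never worked near them.

**Not as intended:** The tool ended tilted about 12°. The tilt built up because each move starts from the measured pose. It only called for small height corrections.

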